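Change the tape cassette in a label printer

ROBOT

A 6-joint arm with a two-finger parallel gripper is mounted at the origin on the work surface. World frame = base frame: x ahead of the robot, y to its left, z up, the work surface at z = 0. Lengths are in m, angles in rad, forces in N, time in s.
With the tool pointing down it reaches from about 0.225 to 0.725 m from the base axis. Payload 3.1 kg.
Tool frame: the origin (TCP) lies midway between the tips of the shut fingers; the grasp point (between the pads) lies 19 mm behind it; x points along the fingers, y is the direction in which the jaws open and shut, and the axes are right-handed (so a half turn about x gives the same grasp; the last joint's range is limited). The gripper opens to 85 mm and grips with 20 to 120 N. Pads are 22 mm wide; open, the fingers measure 114 mm over their backs; the gripper's body (76 mm by 85 mm) begins 54 mm behind the grasp point. The pads swing forward as they close: fully open they stand 13 mm farther back than shut.
Start: joints at [-1.25, 0.048, 0.099, 1.622, 0, 1.443], TCP at [0.228, -0.473, 0.207] pointing down, gripper open.
Joint ranges: [-2.91, 2.91], [-0.99, 1.94], [-1.21, 1.42], [-2.12, 2.29], [-1.49, 1.47], [-3.14, 3.14]. Speed limits (rad/s): [2.79, 2.79, 3.14, 3.14, 3.14, 3.14].

INTERFACE

Orientations are given as a unit quaternion [w, x, y, z].
In Python, from plant import * gives the robot as it stands.
- The arm moves only by the tool send_rows, never from a script. Its argument "commands" is a list of rows, each an object with "slide": the shift along the tool's x, y, z in cm, a list of three; "delta_rot": the turn, a rotation vector about the tool's x, y, z in degrees, a list of three. A call has 1 to 20 rows; each row shifts and turns the commanded pose from where the row before left it, along the tool's axes as they then stand; what a row does not reach is not made up. A row lasts 1/12 s, in which the tool goes at most 41.7 mm and 7.16 degrees, less where a joint would pass 70% of its speed; a pose out of reach is approached as far as the arm can. A call is refused whole if a number of a shift passes 4.17 or a number of a turn 7.16, either way. A call with a gripper value outside its range is refused whole. "fingers" is the finger opening in cm, from 0 to 8.54, set as the call begins (left out, the last holds). The fingers move at their own pace and stop on an object; "force" is the grip in N (left out, the last holds). Time passes only in rows, so rows that do not move let the fingers close. It gives the time, the measured TCP pose, the force and the opening at its end, in the units of the state.
- read_state(): the state, without advancing time (a new reading comes with each control period).
- snapshot(name): name is "scene" or "top" or "wrist"; returns a dict with "img" (384x512x3 uint8, red, green, blue), "fx", "fy", "cx", "cy" (pixels), "distortion" ([k1, k2, p1, p2, k3] as OpenCV has them; the pictures are not rectified), "cam_to_world" (4x4, takes a point from camera to world coordinates); the wrist camera has in their place "tool_from_camera" (4x4, takes a point from camera to tool coordinates, whose origin is the TCP and whose axes are the tool frame's). Camera axes: x right, y down, z forward; pixel columns grow to the right and rows downward; lengths in m; the calibration is good to about 2 mm. A picture is of the moment at which its call begins: read the wrist's pose just before it. There is no depth.
- close_job(): hands the job in, once; it reports no verdict.
The state is a dict: "time_s": time; "q": joint angles; "dq": joint speeds; "joint_efforts": joint torques, N m; "tool_pos": TCP position; "eef_rot": TCP orientation; "wrist_force": force on the tool from outside, world axes, zero at the start; "ft_torque": the same for the moment, N m; "gripper_width": opening from 0.0 (shut) to 1.0 (fully open).
Only numpy, scipy, OpenCV 4.12 (cv2) and the standard library are available. Lean on these libraries where they do the work, as an engineer would, in place of code of your own. Each camera call takes 0.05 s, during which the arm holds its last target.

TASK

The label printer has run out of tape. Slide its thumb latch to the left (seen from the keypad side) so that the cover springs open, lift out the spent cassette and put it in the shallow cardboard tray, then lay the fresh cassette of the same size in the bay, nose towards the latch and keypad, flat on the deck between the ribs. Finally push the cover shut until the latch catches, without disturbing the wider cassette or the other things lying about.

Things in the scene. Friction and masses are not known exactly. Their poses are not given: they have to be found in the camera images.
- label_printer: Bench label printer, white plastic, fixed; 225 long (x -145 to +80), 176 wide (y), 76 high, plus the cover. Origin at table height under the middle of the cassette well. Its front, with keypad and display, looks to its -x; z up; +y is on the left for someone at the front. The well in the top is open to above once the cover is up: x -58 to +58, y -70 to +70, floor (deck) at z = 42, walls up to z = 76. The front console (x -145 to -58) is flat at z = 76.
- bay (a point): Point on the deck (printer x = +4, y = 0, z = 42) where the origin of a seated cassette lies, the cassette's axes then being parallel to the printer's (nose to the printer's -x). Around it stand low ribs, 9 high with rounded tops, with 2.5 play all round: on both long sides at x 24 to 38 and -30 to -16 (printer frame; the middle of each side, 40 wide, is free for fingers), one behind, and two in front between which the nose goes. A seated cassette's top is at z = 70.
- bay_nose (a point): Point on the deck 47 in front (-x) of the bay point: under the end of a seated cassette's nose. A small roller and print head, 26 high, stand in the front corner of the well at printer x -54 to -44, y -45 to -19.
- thumb_latch (a joint): Thumb latch: slides 0 to 0.009 m towards the printer's +y (left, seen from the front); 0 = home, held there by a return spring (1.3 N at home, 3.3 N fully aside). Its tongue lies over a hook on the cover and sets the cover free at about 0.005 to 0.006 m. It returns home by itself when let go. When the cover is pushed shut the hook shoves the tongue aside and it snaps back over it.
- latch_knob (a point): Middle of the top of the latch's knob, which moves with the latch. The knob is a small grey ridged block 18 (x) x 14 (y) x 10 high standing on the flat console (its top at printer z = 86.5), at printer x = -85, y = 0 when home; its near edge to the cover is 13 away from the cover's front edge. Nothing else on the console stands higher than 2.
- cover (a joint): Cover hinge, rad: 0 = shut, 1.7 = fully open (leaning back a little past upright). A spring throws it open to 1.7 within about a second once the latch frees it, and keeps it there; unlatched it will not stay shut. At its front edge it takes about 1 N to swing it down, and about 4 N from 0.12 rad on, where the hook meets the latch, until the latch snaps. Latched it rests at about 0.01.
- cover_hinge (a point): Middle of the hinge line, on the rear rim of the well (printer x = 63, y = 0, z = 78.5); the hinge line is parallel to the printer's y.
- cover_edge (a point): Middle of the cover's front edge, on its outer face: 126 from the hinge line. The cover is a flat plate 126 x 152 wide x 6 thick (3 to each side of the hinge line's plane) with a clear window in the middle and a white rim, 22 deep along the front edge; shut, its outer face is at printer z = 81.5. A hook 24 long hangs from its underside near the front edge. Open, the front edge stands uppermost and the outer face looks to the printer's back (+x).
- old_cassette: A plain grey plastic tape cassette: a block 70 long (its x) x 44 wide (its y) x 28 high, with a narrower nose 12 long, 20 wide and 24 high, flush below, in the middle of one end (the -x end; 82 overall). Origin at the centre of the underside of the 70 x 44 block; z up. This is the spent one, seated in the printer's bay under the cover at the start. About 50 g.
- fresh_cassette: A plain grey plastic tape cassette: a block 70 long (its x) x 44 wide (its y) x 28 high, with a narrower nose 12 long, 20 wide and 24 high, flush below, in the middle of one end (the -x end; 82 overall). Origin at the centre of the underside of the 70 x 44 block; z up. This is the fresh one, lying flat on the table, the smaller of the two cassettes there. About 80 g.
- fresh_nose (a point): End of the fresh cassette's nose, at its underside: 47 from its origin along its -x.
- wide_cassette: A cassette for wider tape, same shape but larger: 84 x 56 x 44 high plus a nose; too big for the bay. Lies on the table, not to be moved. Origin at the centre of its underside.
- tray: Shallow open cardboard tray, fixed: 200 (x) x 150 (y) x 35 high outside, walls and floor 4 thick. Origin at the centre of its underside.
- tape_roll: Blue roll of adhesive tape, outside diameter 54, 18 high, lying flat; not to be moved. Origin under its centre.
- craft_knife: Craft knife about 150 long with a black and yellow handle, lying flat on the table on the robot's side of the cassettes; not to be moved. Origin under its middle.
- scissors: Steel scissors about 155 long lying flat on the left of the printer; not to be moved. Origin near the pivot, at the underside.
Not all that is in view belongs to the job. What is shaped like the fresh_cassette but orange is not meant.

How it is judged:
By the outcome, as a careful person would: the job done as asked, in the order asked, and still so for the second after the job is handed in, with the robot touching nothing.
It also fails if it takes over 72 s, if anything falls off the work surface, if the arm or the gripper's body presses on something with over 40 N, if the wrist force passes 120 N, or if a joint passes its speed limit or range.

## Working session

There is one attempt and no reset: what is moved stays moved. The work goes in short steps, Python scripts to look and compute and a tool call to move; the robot and the scene stay as the last step left them, time stands still between calls to the robot, and variables do not carry over. Pictures are saved under pics/ and viewed, and the job is handed in when it is done.

Besides the shell and the picture viewer there is one more tool, called after "Emit:" by a JSON object that holds its "method" and its "body", one argument or row to a line. send_rows: Moves the arm, as the interface text tells. Its arguments: {"type":"object","properties":{"commands":{"type":"array"},"fingers":{"type":"number"},"force":{"type":"number"}},"required":["commands"]}

```bash
ls; mkdir -p pics; python3 - <<'E'
from plant import *
import cv2
print(read_state())
for n in ["scene","top","wrist"]:
    s=snapshot(n); cv2.imwrite(f"pics/{n}0.png",s["img"][:,:,::-1])
    print(n,{k:(v if k!="img" else 0) for k,v in s.items()})
E
```

```text
pics
{'time_s': 0.0, 'q': array([-1.24981638e+00,  4.87512649e-02,  9.75923095e-02,  1.62197373e+00,
        1.08450739e-05,  1.44300165e+00]), 'dq': array([-0.00144806, -0.00148754, -0.00127042,  0.00092479,  0.00057602,
       -0.00072862]), 'joint_efforts': array([-7.25448317e-04, -3.38778269e+01,  3.20016718e+01,  2.01947952e-02,
       -2.12933764e-04,  1.40428778e-06]), 'tool_pos': array([ 0.22756319, -0.47238893,  0.20581417]), 'eef_rot': array([-0.15651502, -0.68930373, -0.15816011,  0.68945543]), 'wrist_force': array([ 0.23005338, -0.69457483, -0.26193961]), 'ft_torque': array([-0.06486991,  0.01822616,  0.02789374]), 'gripper_width': 1.0012215907433613}
scene {'img': 0, 'fx': 366.49685376945564, 'fy': 366.49685376945564, 'cx': 257.14606452675804, 'cy': 189.74426458603747, 'distortion': array([-0.11598994,  0.        ,  0.        ,  0.        ,  0.        ]), 'cam_to_world': array([[ 0.34782595,  0.71536806, -0.60602446,  1.0727173 ],
       [ 0.9375253 , -0.25989486,  0.23130279, -0.2421774 ],
       [ 0.00796398, -0.64861638, -0.76107383,  0.80280827],
       [ 0.        ,
[... 372 characters left out ...]
49392],
       [-0.01681236, -0.11076058, -0.9937049 ,  1.26537391],
       [ 0.        ,  0.        ,  0.        ,  1.        ]])}
wrist {'img': 0, 'fx': 286.99354289232156, 'fy': 286.99354289232156, 'cx': 258.0736355672825, 'cy': 189.6048917054859, 'distortion': array([-0.00302383,  0.        ,  0.        ,  0.        ,  0.        ]), 'tool_from_camera': array([[-6.04378683e-04, -3.08541945e-01,  9.51210546e-01,
        -1.67339776e-01],
       [ 9.99999792e-01,  2.60817257e-05,  6.43838387e-04,
         1.38472101e-04],
       [-2.23460361e-04,  9.51210738e-01,  3.08541865e-01,
        -7.98205869e-02],
       [ 0.00000000e+00,  0.00000000e+00,  0.00000000e+00,
         1.00000000e+00]])}
```

View pics/top0.png

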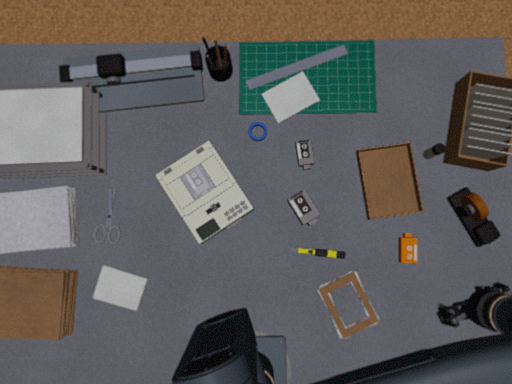

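View pics/scene0.png

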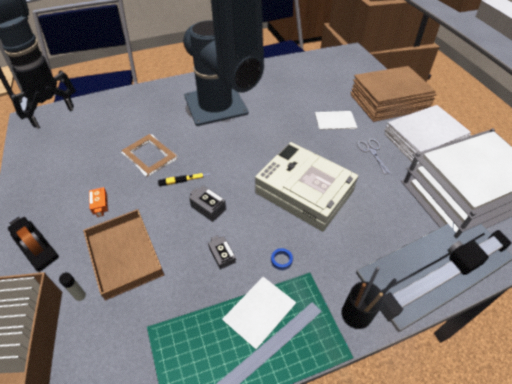

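View pics/wrist0.png

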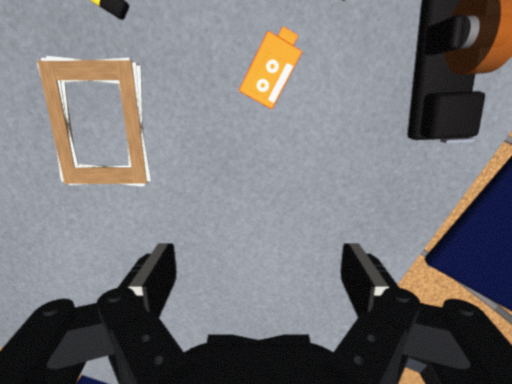

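```bash
cat > h.py <<'E'
from plant import *
import cv2, numpy as np
from scipy.spatial.transform import Rotation as R
from scipy.optimize import least_squares
def q2R(q): return R.from_quat([q[1],q[2],q[3],q[0]]).as_matrix()
def tool():
    s=read_state(); T=np.eye(4); T[:3,:3]=q2R(s["eef_rot"]); T[:3,3]=s["tool_pos"]; return T
def snap(n,fn=None):
    T=tool(); s=snapshot(n)
    s["T"]=T@s["tool_from_camera"] if n=="wrist" else s["cam_to_world"]
    if fn: cv2.imwrite("pics/"+fn,s["img"][:,:,::-1])
    np.save("%s_last.npy"%(fn or n),{k:v for k,v in s.items()},allow_pickle=True)
    return s
def load(fn): return np.load("%s_last.npy"%fn,allow_pickle=True).item()
def K(s): return np.array([[s["fx"],0,s["cx"]],[0,s["fy"],s["cy"]],[0,0,1.]])
def px2w(s,uv,z):
    u=cv2.undistortPoints(np.array(uv,float).reshape(-1,1,2),K(s),s["distortion"]).reshape(-1,2)
    d=np.c_[u,np.ones(len(u))]@s["T"][:3,:3].T; o=s["T"][:3,3]
    return o+d*((np.asarray(z)-o[2])/d[:,2])[:,None]
def proj(s,P):
    Ti=np.linalg.inv(s["T"]); rv=cv2.Rodrigues(Ti[:3,:3])[0]
    return cv2.projectPoints(np.array(P,float).reshape(-1,1,3),rv,Ti[:3,3],K(s),s["distortion"])[0].reshape(-1,2)
def crop(s,x0,y0,x1,y1,k,fn):
    cv2.imwrite("pics/"+fn,cv2.resize(s["img"][y0:y1,x0:x1,::-1],None,fx=k,fy=k,interpolation=cv2.INTER_CUBIC))
def place(pts,x,y,th):
    p=np.array(pts,float); c,s_=np.cos(th),np.sin(th)
    return np.c_[x+c*p[:,0]-s_*p[:,1],y+s_*p[:,0]+c*p[:,1],p[:,2]]
def fit(obs,x0):  # obs: list of (snap, model pts, pixels)
    f=lambda v:np.concatenate([(proj(s,place(m,*v))-np.array(p,float)).ravel() for s,m,p in obs])
    r=least_squares(f,x0); return r.x,np.abs(r.fun).max(),r.fun
E
python3 - <<'E'
from h import *
s=snap("top","t1.png"); crop(s,140,120,340,270,4,"t1a.png"); crop(s,285,125,345,235,5,"t1b.png")
s=snap("scene","s1.png"); crop(s,180,140,365,275,4,"s1a.png")
E
```

```text
(no output)
```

View pics/t1a.png

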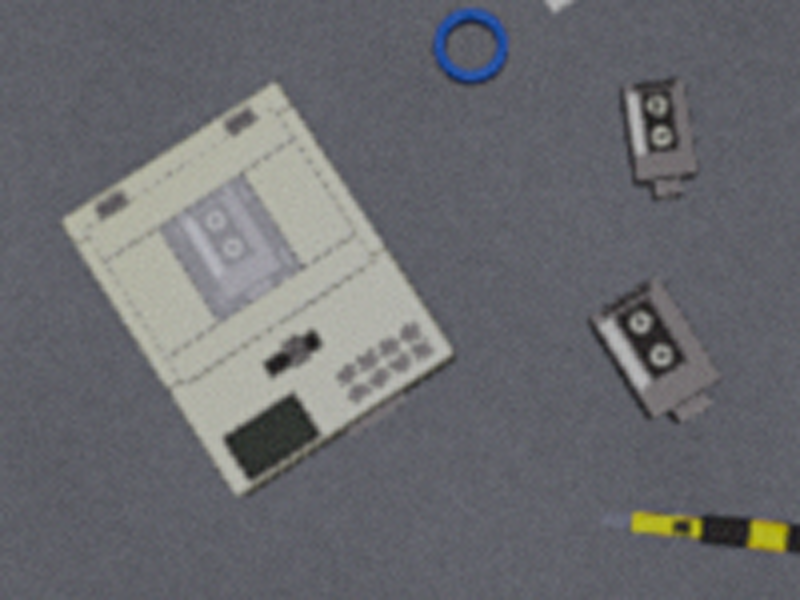

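View pics/t1b.png

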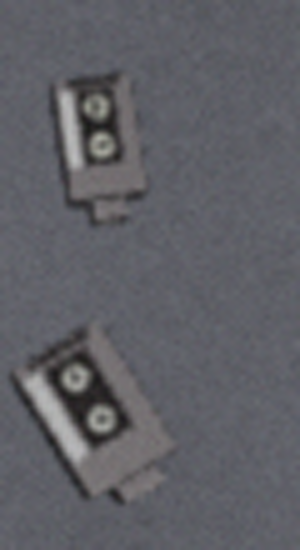

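View pics/s1a.png

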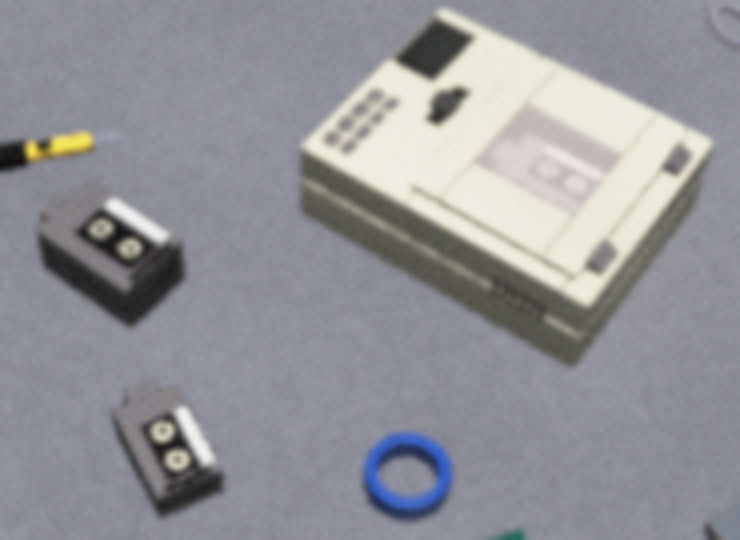

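```bash
cat > m1.py <<'E'
from h import *
t=load("t1.png"); s=load("s1.png")
A=lambda c,k,ox,oy:(np.array(c,float)+.5)/k-.5+[ox,oy]
top=[[.08,.088,.076],[.08,-.088,.076],[-.145,-.088,.076],[-.145,.088,.076]]
ot=A([(63,220),(277,84),(453,354),(240,496)],4,140,120)
kt=A([(295,349)],4,140,120); kn=[[-.085,0,.0865]]
os_=A([(712,145),(588,307),(302,148),(440,10)],4,180,140); ks=A([(449,101)],4,180,140)
for obs in ([(t,top+kn,np.r_[ot,kt])],[(s,top+kn,np.r_[os_,ks])],[(t,top+kn,np.r_[ot,kt]),(s,top+kn,np.r_[os_,ks])]):
    v,e,r=fit(obs,[.45,.1,.5]); print("printer",v.round(4),e); 
print(r.round(1))
blk=[[.035,.022,.028],[.035,-.022,.028],[-.035,-.022,.028],[-.035,.022,.028]]
# top: nose at image bottom
ft=A([(54,87),(126,74),(147,190),(70,203)],5,285,125)
fs=A([(165,512),(222,484),(178,385),(116,413)],4,180,140)
for obs in ([(t,blk,ft[[0,1,2,3]])],[(t,blk,ft)]):
    v,e,r=fit(obs,[.5,-.1,0.2]); print("fresh",v.round(4),e,r.round(1))
# scene: order: rear end pts first; left/right
E
python3 m1.py
python3 - <<'E'
from h import *
s=load("s1.png"); crop(s,200,225,250,280,10,"s1b.png")
s=load("t1.png"); crop(s,290,130,325,180,12,"t1c.png")
E
```

```text
printer [0.5187 0.1393 0.574 ] 1.0013126578389802
printer [0.5211 0.14   0.5757] 1.120850676972566
printer [0.5197 0.1398 0.5748] 1.3673526320368978
[-1.  -0.3 -0.2 -1.4  0.8 -0.4 -0.9  0.3  0.4 -0.1  0.8 -0.8  0.   0.4
 -1.3 -0.5  0.2 -1.  -1.1 -0.5]
fresh [ 0.6049 -0.1569  0.1447] 0.6140204582205797 [-0.6 -0.6  0.3 -0.3  0.2  0.5  0.2  0.3]
fresh [ 0.6049 -0.1569  0.1447] 0.6140204582205797 [-0.6 -0.6  0.3 -0.3  0.2  0.5  0.2  0.3]
```

View pics/s1b.png

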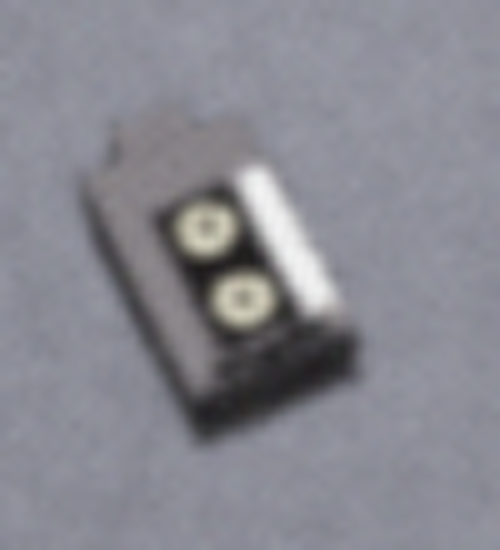

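View pics/t1c.png

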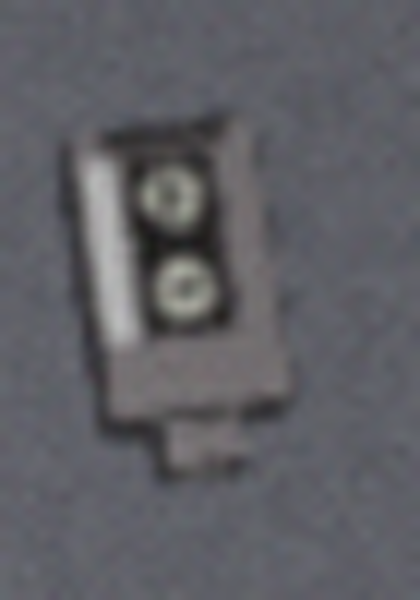

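```bash
cat >> h.py <<'E'
PR=[0.5197,0.1398,0.5748]
def p2w(p,pr=None): return place([p],*(pr or PR))[0]
def plan(pos,yaw,n=None,T=None,tilt=0):
    """rows from measured pose to tool-down pose with tool z at world yaw. prints total slide (cm) in CURRENT tool axes and rot about tool axes"""
    T=tool() if T is None else T
    z=np.array([np.cos(yaw),np.sin(yaw),0]); x=np.array([0,0,-1.]); y=np.cross(z,x); Rt=np.c_[x,y,z]
    d=T[:3,:3].T@(np.array(pos)-T[:3,3])*100
    rv=np.degrees(R.from_matrix(T[:3,:3].T@Rt).as_rotvec())
    d2=Rt.T@(np.array(pos)-T[:3,3])*100
    print("slide in cur axes",d.round(2),"in final axes",d2.round(2),"rot",rv.round(2)); return d,d2,rv
E
python3 - <<'E'
from h import *
T=tool(); print(T.round(3))
print(np.degrees(np.arctan2(T[1,2],T[0,2])))
print(p2w([-.1,-.0,.2]),p2w([-.095,-.03,.08]))
plan(p2w([-.1,-.0,.23]),PR[2])
plan(p2w([-.1,-.0,.23]),PR[2]+np.pi)
E
```

```text
[[-0.     0.434 -0.901  0.228]
 [ 0.001 -0.901 -0.434 -0.473]
 [-1.    -0.001 -0.     0.206]
 [ 0.     0.     0.     1.   ]]
-154.28528877014483
[0.43576989 0.08543331 0.2       ] [0.45627641 0.06297261 0.08      ]
slide in cur axes [ -2.3  -41.26 -42.97] in final axes [-2.36 35.53 47.81] rot [1.7278e+02 1.0000e-01 2.0000e-02]
slide in cur axes [ -2.3  -41.26 -42.97] in final axes [ -2.36 -35.53 -47.81] rot [-7.22 -0.01  0.07]
```

```bash
cat >> h.py <<'E'
def rows(pos,yaw_to,n,turn=None,T=None):
    """print n rows; turn = total deg about tool x"""
    T=tool() if T is None else T
    yaw=np.arctan2(T[1,2],T[0,2]); 
    if turn is None: turn=-np.degrees((yaw_to-yaw+np.pi)%(2*np.pi)-np.pi)
    st=(np.array(pos)-T[:3,3])/n*100; Rc=T[:3,:3].copy(); a=round(turn/n,1); out=[]
    for i in range(n):
        out.append((Rc.T@st).round(1).tolist()); Rc=Rc@R.from_rotvec([np.radians(a),0,0]).as_matrix()
    print("turn",a,"step",np.linalg.norm(st)); print(out)
E
python3 - <<'E'
from h import *
rows(p2w([-.1,-.0,.21]),PR[2],27,-187.2)
E
```

```text
turn -6.9 step 2.206139748710457
[[-0.0, -1.5, -1.6], [-0.0, -1.3, -1.8], [-0.0, -1.1, -1.9], [-0.0, -0.9, -2.0], [-0.0, -0.6, -2.1], [-0.0, -0.4, -2.2], [-0.0, -0.1, -2.2], [-0.0, 0.2, -2.2], [-0.0, 0.4, -2.2], [-0.0, 0.7, -2.1], [-0.0, 0.9, -2.0], [-0.0, 1.2, -1.9], [-0.0, 1.4, -1.7], [-0.0, 1.6, -1.5], [-0.0, 1.8, -1.3], [-0.0, 1.9, -1.1], [-0.0, 2.0, -0.9], [-0.0, 2.1, -0.6], [-0.0, 2.2, -0.4], [-0.0, 2.2, -0.1], [-0.0, 2.2, 0.2], [-0.0, 2.2, 0.4], [-0.0, 2.1, 0.7], [-0.0, 2.0, 0.9], [-0.0, 1.9, 1.2], [-0.0, 1.7, 1.4], [-0.0, 1.5, 1.6]]
```

Emit:
{"method": "send_rows", "body": {
  "commands": [
    {"slide": [0,-1.5,-1.6],"delta_rot": [-6.9,0,0]},
    {"slide": [0,-1.3,-1.8],"delta_rot": [-6.9,0,0]},
    {"slide": [0,-1.1,-1.9],"delta_rot": [-6.9,0,0]},
    {"slide": [0,-0.9,-2.0],"delta_rot": [-6.9,0,0]},
    {"slide": [0,-0.6,-2.1],"delta_rot": [-6.9,0,0]},
    {"slide": [0,-0.4,-2.2],"delta_rot": [-6.9,0,0]},
    {"slide": [0,-0.1,-2.2],"delta_rot": [-6.9,0,0]},
    {"slide": [0,0.2,-2.2],"delta_rot": [-6.9,0,0]},
    {"slide": [0,0.4,-2.2],"delta_rot": [-6.9,0,0]},
    {"slide": [0,0.7,-2.1],"delta_rot": [-6.9,0,0]},
    {"slide": [0,0.9,-2.0],"delta_rot": [-6.9,0,0]},
    {"slide": [0,1.2,-1.9],"delta_rot": [-6.9,0,0]},
    {"slide": [0,1.4,-1.7],"delta_rot": [-6.9,0,0]},
    {"slide": [0,1.6,-1.5],"delta_rot": [-6.9,0,0]},
    {"slide": [0,1.8,-1.3],"delta_rot": [-6.9,0,0]},
    {"slide": [0,1.9,-1.1],"delta_rot": [-6.9,0,0]},
    {"slide": [0,2.0,-0.9],"delta_rot": [-6.9,0,0]},
    {"slide": [0,2.1,-0.6],"delta_rot": [-6.9,0,0]},
    {"slide": [0,2.2,-0.4],"delta_rot": [-6.9,0,0]},
    {"slide": [0,2.2,-0.1],"delta_rot": [-6.9,0,0]}
  ],
  "fingers": 0,
  "force": 30
}}

```text
time_s: 1.92
tool_pos: [0.3827, -0.0584, 0.207]
eef_rot: [0.7, 0.098, 0.7, -0.098]
wrist_force: [1.3, 0.2, -0.2]
gripper_width: 0.002
```

Emit:
{"method": "send_rows", "body": {
  "commands": [
    {"slide": [0,2.2,0.2],"delta_rot": [-6.9,0,0]},
    {"slide": [0,2.2,0.4],"delta_rot": [-6.9,0,0]},
    {"slide": [0,2.1,0.7],"delta_rot": [-6.9,0,0]},
    {"slide": [0,2.0,0.9],"delta_rot": [-6.9,0,0]},
    {"slide": [0,1.9,1.2],"delta_rot": [-6.9,0,0]},
    {"slide": [0,1.7,1.4],"delta_rot": [-6.9,0,0]},
    {"slide": [0,1.5,1.6],"delta_rot": [-6.9,0,0]},
    {"slide": [0,0,0],"delta_rot": [0,0,0]},
    {"slide": [0,0,0],"delta_rot": [0,0,0]}
  ]
}}

```text
time_s: 2.67
tool_pos: [0.4374, 0.0858, 0.2067]
eef_rot: [0.679, -0.195, 0.68, 0.195]
wrist_force: [0.4, -1.2, -0.6]
gripper_width: 0.001
```

```bash
python3 - <<'E'
from h import *
s=snap("wrist","w1.png"); print(read_state()); plan(p2w([-.1,-.0,.21]),PR[2])
E
```

```text
{'time_s': 2.7167, 'q': array([ 4.21180852e-02, -1.57186100e-01, -9.77316657e-02,  1.63108229e+00,
       -5.68543675e-04, -5.15993213e-01]), 'dq': array([-0.0221823 , -0.01201549, -0.00566164,  0.00356207,  0.00034285,
       -0.00277508]), 'joint_efforts': array([ 5.00409734e-01, -2.57155269e+01,  3.20603049e+01, -4.93744004e-02,
        4.12814808e-02, -9.98746371e-03]), 'tool_pos': array([0.43730563, 0.08519551, 0.20681464]), 'eef_rot': array([ 0.67941999, -0.19489756,  0.6800859 ,  0.19464478]), 'wrist_force': array([ 0.04014186, -0.49496415, -0.07755601]), 'ft_torque': array([ 0.0049875 , -0.0234181 , -0.01115768]), 'gripper_width': 0.0004614755691023117}
slide in cur axes [-0.32  0.1  -0.12] in final axes [-0.32  0.1  -0.12] rot [-0.96 -0.06  0.  ]
```

View pics/w1.png

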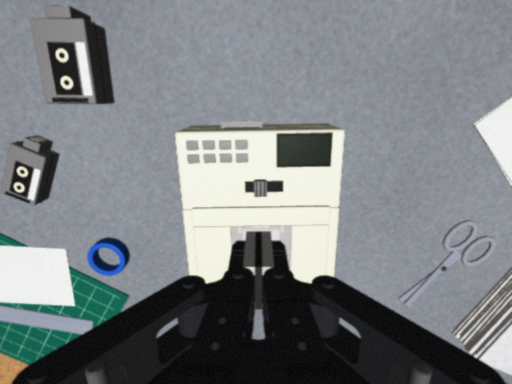

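```bash
python3 - <<'E'
from h import *
s=load("w1.png"); crop(s,165,115,355,225,4,"w1a.png")
E
```

```text
(no output)
```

View pics/w1a.png

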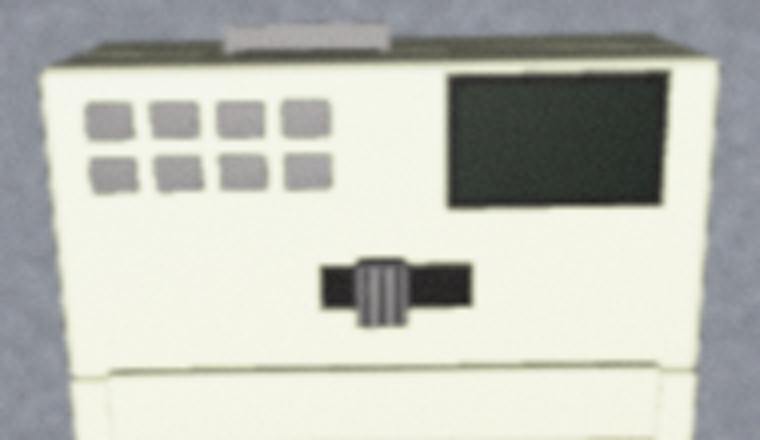

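```bash
python3 - <<'E'
from h import *
s=load("w1.png")
A=lambda c,k,ox,oy:(np.array(c,float)+.5)/k-.5+[ox,oy]
m=[[-.145,-.088,.076],[-.145,.088,.076],[-.085,0,.0865]]
p=A([(42,70),(718,62),(383,294)],4,165,115)
v,e,r=fit([(s,m,p)],PR); print(v,e,r.round(2))
print(proj(s,place([[-.085,0,.0865],[-.063,-.07,.0815],[-.063,.07,.0815]],*v)), A([(383,294),(110,372),(658,363)],4,165,115))
E
```

```text
[0.52032917 0.14125941 0.57192514] 1.476961180633225 [-1.34 -0.44  1.48 -0.56 -0.14  1.38]
[[260.23051833 189.5016126 ]
 [196.48956768 207.9255322 ]
 [324.43248378 206.49510998]] [[260.375 188.125]
 [192.125 207.625]
 [329.125 205.375]]
```

```bash
sed -i 's/^PR=.*/PR=[0.520,0.141,0.573]/' h.py; python3 - <<'E'
from h import *
plan(p2w([-.095,-.036,.082]),PR[2])
E
```

```text
slide in cur axes [12.48 -3.39  0.54] in final axes [12.48 -3.39  0.47] rot [-0.85 -0.06  0.  ]
```

Emit:
{"method": "send_rows", "body": {
  "commands": [
    {"slide": [2,-1.2,0.1],"delta_rot": [-0.8,0,0]},
    {"slide": [3,-1.1,0.2],"delta_rot": [0,0,0]},
    {"slide": [3,-1.1,0.2],"delta_rot": [0,0,0]},
    {"slide": [3,0,0],"delta_rot": [0,0,0]},
    {"slide": [1.5,0,0],"delta_rot": [0,0,0]},
    {"slide": [0,0,0],"delta_rot": [0,0,0]},
    {"slide": [0,0.4,0],"delta_rot": [0,0,0]},
    {"slide": [0,0.4,0],"delta_rot": [0,0,0]},
    {"slide": [0,0.2,0],"delta_rot": [0,0,0]},
    {"slide": [0,0,0],"delta_rot": [0,0,0]},
    {"slide": [0,0,0],"delta_rot": [0,0,0]}
  ]
}}

```text
time_s: 3.63
tool_pos: [0.4557, 0.0679, 0.0836]
eef_rot: [0.679, -0.2, 0.677, 0.2]
wrist_force: [0.1, -0.2, -0.2]
gripper_width: -0.0
```

```bash
python3 - <<'E'
from h import *
s=snap("wrist","w2.png"); S=read_state(); print(S["wrist_force"],S["tool_pos"],(place([S["tool_pos"]-[PR[0],PR[1],0]],0,0,-PR[2])))
crop(s,165,90,355,240,4,"w2a.png")
E
```

```text
[-0.01042039  0.86862232  0.24862079] [0.45557451 0.0678617  0.08330812] [[-0.09378766 -0.02652791  0.08330812]]
```

View pics/w2a.png

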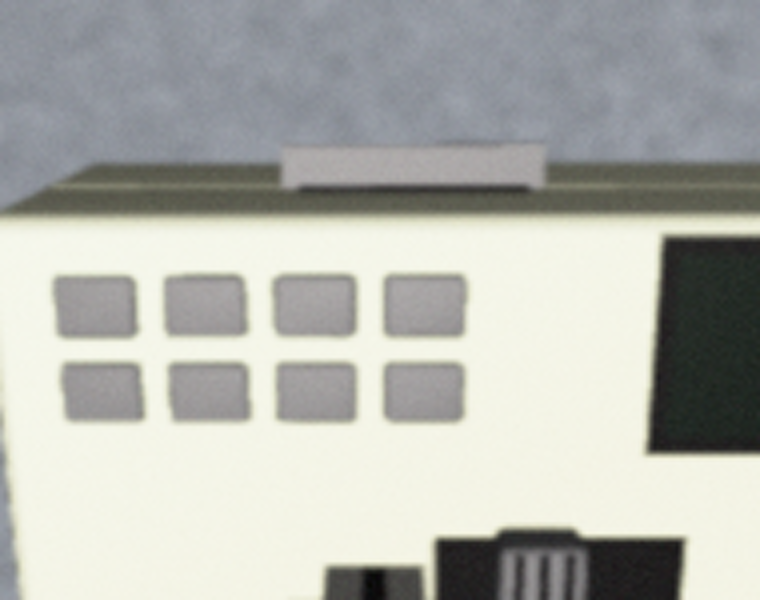

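Emit:
{"method": "send_rows", "body": {
  "commands": [
    {"slide": [0.15,0.4,0],"delta_rot": [0,0,0]},
    {"slide": [0,0.4,0],"delta_rot": [0,0,0]},
    {"slide": [0,0.4,0],"delta_rot": [0,0,0]},
    {"slide": [0,0.2,0],"delta_rot": [0,0,0]},
    {"slide": [0,0.2,0],"delta_rot": [0,0,0]},
    {"slide": [0,0.2,0],"delta_rot": [0,0,0]},
    {"slide": [0,0,0],"delta_rot": [0,0,0]}
  ]
}}

```text
time_s: 4.27
tool_pos: [0.4447, 0.0832, 0.0805]
eef_rot: [0.678, -0.2, 0.678, 0.2]
wrist_force: [-0.4, 0.8, 0.2]
gripper_width: 0.001
```

```bash
python3 - <<'E'
from h import *
s=snap("wrist","w3.png"); S=read_state(); print(S["wrist_force"],S["tool_pos"],(place([S["tool_pos"]-[PR[0],PR[1],0]],0,0,-PR[2])))
crop(s,165,90,355,240,4,"w3a.png")
E
```

```text
[ 0.23512849 -0.24690017  0.9799054 ] [0.44481857 0.08298732 0.08048948] [[-0.0946252  -0.00798678  0.08048948]]
```

View pics/w3a.png

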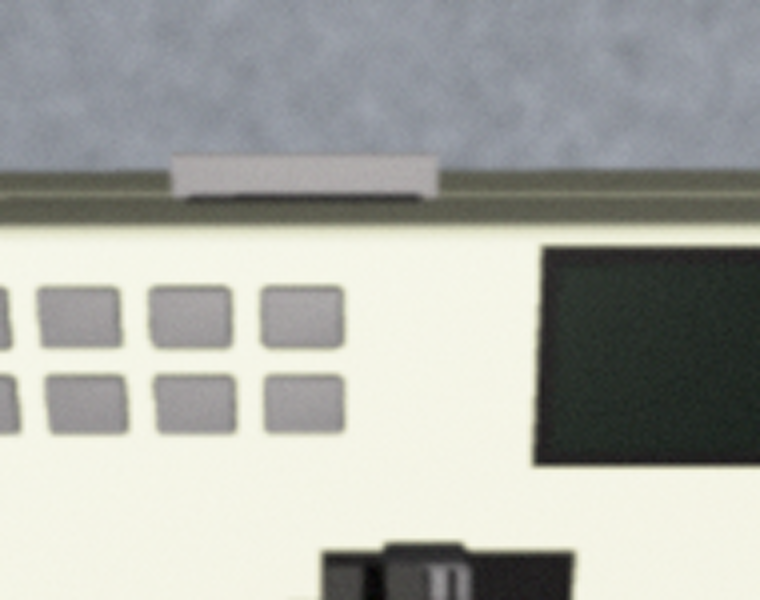

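```bash
python3 - <<'E'
from h import *
s=load("w3.png"); print(s["T"].round(3))
P=[p2w([-.085,0,.0865]),p2w([-.094,0,.0865]),p2w([-.085,0,.0765]),[0.44482,.08299,.0805],p2w([-.145,0,.076])]
print(((proj(s,P)-[165,90]+.5)*4-.5).round(0), proj(s,P).round(1))
cv2.imwrite("pics/w3b.png",cv2.resize(s["img"][200:320,190:340,::-1],None,fx=5,fy=5,interpolation=cv2.INTER_CUBIC))
E
```

```text
[[-0.542  0.799  0.261  0.379]
 [ 0.84   0.516  0.168  0.04 ]
 [-0.001  0.31  -0.951  0.248]
 [ 0.     0.     0.     1.   ]]
[[425. 617.]
 [426. 565.]
 [422. 587.]
 [374. 545.]
 [428. 226.]] [[270.9 243.8]
 [271.1 230.9]
 [270.2 236.4]
 [258.2 225.8]
 [271.6 146.1]]
```

View pics/w3b.png

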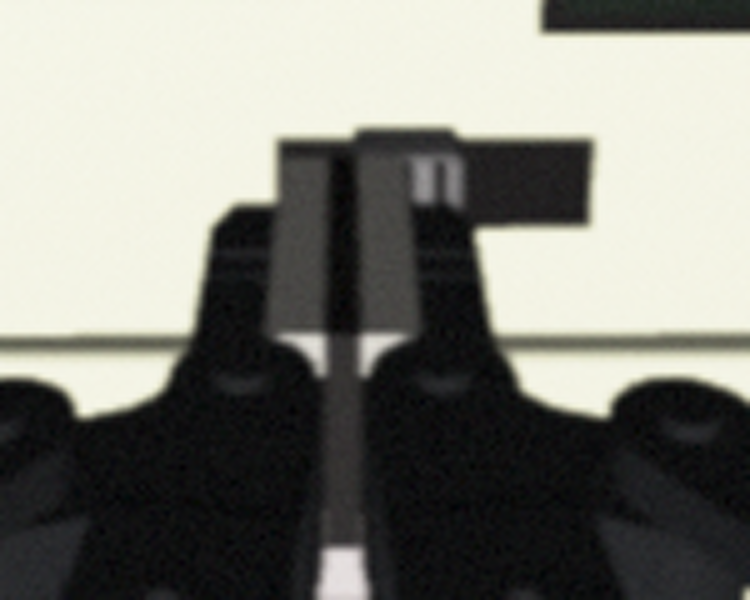

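```bash
python3 - <<'E'
from h import *
s=load("w3.png"); s=dict(s); s["T"]=s["tool_from_camera"]
for x in (0,-.01,-.02,-.03,-.04):
  print(x,[proj(s,[[x,y,z]])[0].round(1).tolist() for y,z in ((0,-.011),(0,0),(0.008,-.011),(0,.011))])
s=load("w1.png");cv2.imwrite("pics/w1b.png",cv2.resize(s["img"][200:320,190:340,::-1],None,fx=5,fy=5,interpolation=cv2.INTER_CUBIC))
E
```

```text
0 [[258.6, 209.8], [258.5, 225.7], [271.3, 209.8], [258.5, 241.1]]
-0.01 [[258.6, 216.1], [258.6, 232.8], [272.0, 216.1], [258.5, 248.9]]
-0.02 [[258.6, 223.2], [258.6, 240.7], [272.8, 223.2], [258.6, 257.6]]
-0.03 [[258.6, 231.2], [258.6, 249.6], [273.7, 231.2], [258.6, 267.3]]
-0.04 [[258.6, 240.2], [258.6, 259.7], [274.8, 240.2], [258.6, 278.2]]
```

View pics/w1b.png

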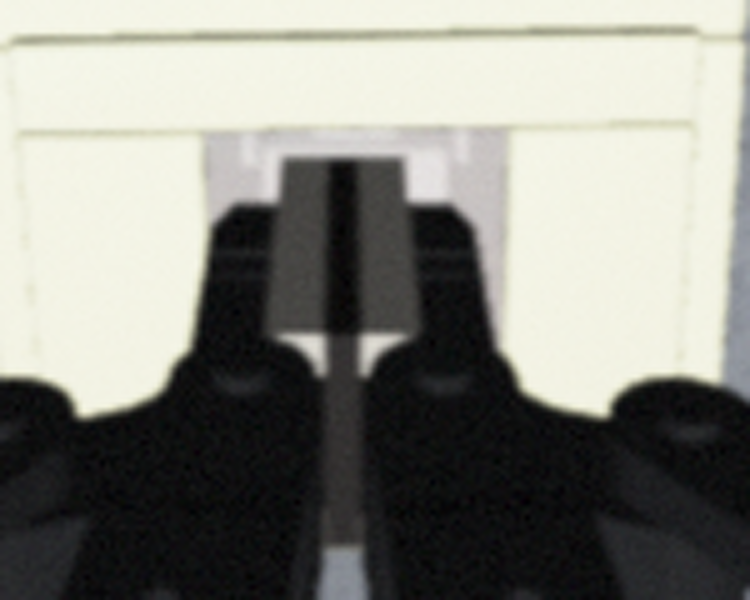

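Emit:
{"method": "send_rows", "body": {
  "commands": [
    {"slide": [0,-0.8,0],"delta_rot": [0,0,0]},
    {"slide": [0,-0.8,0],"delta_rot": [0,0,0]},
    {"slide": [0,-0.6,0],"delta_rot": [0,0,0]},
    {"slide": [0.2,0,0],"delta_rot": [0,0,0]},
    {"slide": [0.2,0,0],"delta_rot": [0,0,0]},
    {"slide": [0,0,0],"delta_rot": [0,0,0]},
    {"slide": [0,0,0],"delta_rot": [0,0,0]}
  ]
}}

```text
time_s: 4.9
tool_pos: [0.4564, 0.0643, 0.0761]
eef_rot: [0.678, -0.2, 0.679, 0.2]
wrist_force: [0.4, 0.4, -0.1]
gripper_width: -0.001
```

Emit:
{"method": "send_rows", "body": {
  "commands": [
    {"slide": [0.1,0,0],"delta_rot": [0,0,0]},
    {"slide": [0.1,0,0],"delta_rot": [0,0,0]},
    {"slide": [0,0,0],"delta_rot": [0,0,0]}
  ]
}}

```text
time_s: 5.15
tool_pos: [0.4566, 0.0645, 0.0743]
eef_rot: [0.678, -0.2, 0.678, 0.2]
wrist_force: [-0.2, -0.9, -0.0]
gripper_width: 0.002
```

```bash
python3 - <<'E'
from h import *
s=snap("scene","s4.png"); crop(s,225,120,365,230,5,"s4a.png");S=read_state(); print(S["wrist_force"],S["tool_pos"],(place([S["tool_pos"]-[PR[0],PR[1],0]],0,0,-PR[2])))
E
```

```text
[ 0.87031504 -0.18873745 -0.53483027] [0.45666424 0.06447794 0.07438184] [[-0.09470651 -0.029962    0.07438184]]
```

View pics/s4a.png

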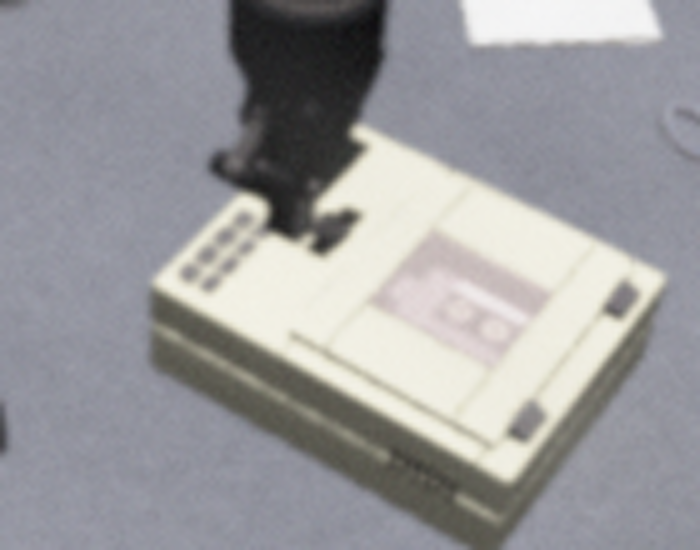

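```bash
python3 - <<'E'
from h import *
s=load("s4.png");T=tool()
for x in (0,-.01,-.02,-.03):
  P=[(T@[x,0,z,1])[:3] for z in(-.011,0,.011)]
  print(x,((proj(s,P)-[225,120]+.5)*5-.5).round(0).tolist())
s=snap("top","t4.png");crop(s,180,180,260,250,9,"t4a.png")
E
```

```text
0 [[270.0, 254.0], [286.0, 263.0], [303.0, 272.0]]
-0.01 [[271.0, 241.0], [287.0, 250.0], [304.0, 259.0]]
-0.02 [[272.0, 228.0], [289.0, 237.0], [306.0, 246.0]]
-0.03 [[273.0, 215.0], [290.0, 224.0], [307.0, 233.0]]
```

View pics/t4a.png

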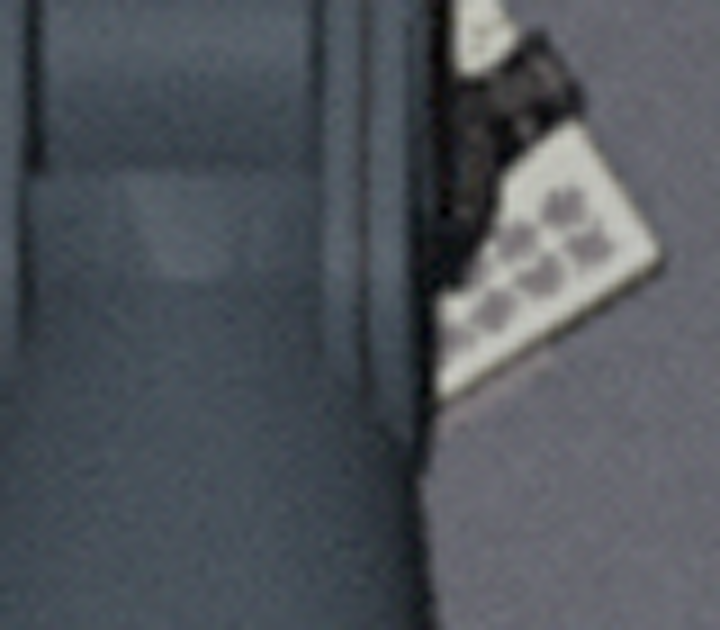

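Emit:
{"method": "send_rows", "body": {
  "commands": [
    {"slide": [0.2,0,0],"delta_rot": [0,0,0]},
    {"slide": [0.2,0,0],"delta_rot": [0,0,0]},
    {"slide": [0.2,0,0],"delta_rot": [0,0,0]},
    {"slide": [0.2,0,0],"delta_rot": [0,0,0]},
    {"slide": [0,0,0],"delta_rot": [0,0,0]}
  ]
}}

```text
time_s: 5.67
tool_pos: [0.4563, 0.0643, 0.0658]
eef_rot: [0.678, -0.2, 0.679, 0.2]
wrist_force: [0.6, -0.3, -0.9]
gripper_width: -0.001
```

Emit:
{"method": "send_rows", "body": {
  "commands": [
    {"slide": [0.1,0,0],"delta_rot": [0,0,0]},
    {"slide": [0.1,0,0],"delta_rot": [0,0,0]},
    {"slide": [0,0,0],"delta_rot": [0,0,0]}
  ]
}}

```text
time_s: 5.92
tool_pos: [0.4567, 0.0643, 0.0643]
eef_rot: [0.678, -0.2, 0.678, 0.2]
wrist_force: [-0.1, -0.7, 0.3]
gripper_width: 0.002
```

Emit:
{"method": "send_rows", "body": {
  "commands": [
    {"slide": [0.1,0,0],"delta_rot": [0,0,0]},
    {"slide": [0.1,0,0],"delta_rot": [0,0,0]},
    {"slide": [0,0,0],"delta_rot": [0,0,0]}
  ]
}}

```text
time_s: 6.17
tool_pos: [0.4567, 0.0644, 0.0623]
eef_rot: [0.678, -0.2, 0.678, 0.2]
wrist_force: [0.1, -0.5, 1.2]
gripper_width: 0.002
```

Emit:
{"method": "send_rows", "body": {
  "commands": [
    {"slide": [0.1,0,0],"delta_rot": [0,0,0]},
    {"slide": [0.1,0,0],"delta_rot": [0,0,0]},
    {"slide": [0,0,0],"delta_rot": [0,0,0]}
  ]
}}

```text
time_s: 6.42
tool_pos: [0.4567, 0.0643, 0.0603]
eef_rot: [0.678, -0.2, 0.678, 0.2]
wrist_force: [-0.7, 1.4, -0.1]
gripper_width: 0.001
```

Emit:
{"method": "send_rows", "body": {
  "commands": [
    {"slide": [0.1,0,0],"delta_rot": [0,0,0]},
    {"slide": [0.1,0,0],"delta_rot": [0,0,0]},
    {"slide": [0,0,0],"delta_rot": [0,0,0]}
  ]
}}

```text
time_s: 6.67
tool_pos: [0.4567, 0.0643, 0.0582]
eef_rot: [0.678, -0.2, 0.678, 0.2]
wrist_force: [-0.8, -0.2, -0.6]
gripper_width: -0.0
```

```bash
python3 - <<'E'
from h import *
S=read_state(); print(S["wrist_force"],S["tool_pos"])
s=snap("wrist","w5.png"); cv2.imwrite("pics/w5a.png",cv2.resize(s["img"][190:310,190:340,::-1],None,fx=5,fy=5,interpolation=cv2.INTER_CUBIC))
E
```

```text
[-0.75058654 -0.20393211 -0.62056109] [0.45667947 0.06433356 0.05824295]
```

View pics/w5a.png

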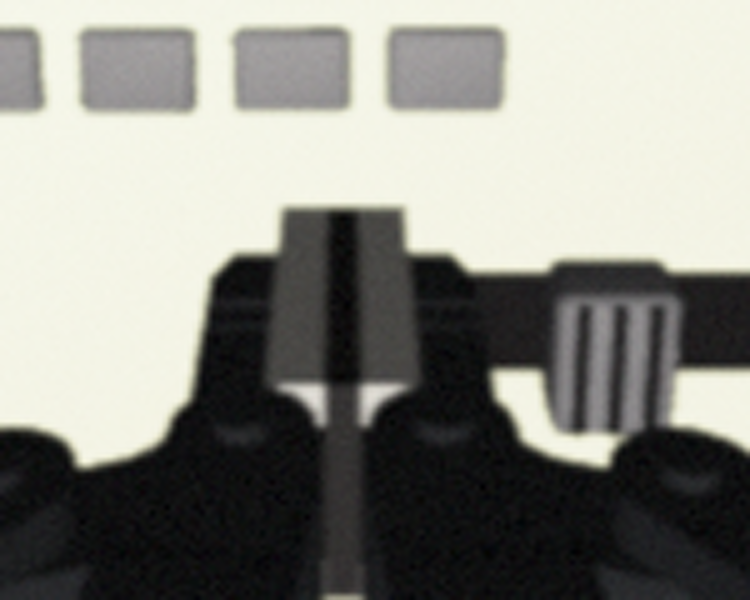

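Emit:
{"method": "send_rows", "body": {
  "commands": [
    {"slide": [0,0.5,0],"delta_rot": [0,0,0]},
    {"slide": [0,0.5,0],"delta_rot": [0,0,0]},
    {"slide": [0,0.5,0],"delta_rot": [0,0,0]},
    {"slide": [0,0.2,0],"delta_rot": [0,0,0]},
    {"slide": [0,0.2,0],"delta_rot": [0,0,0]},
    {"slide": [0,0,0],"delta_rot": [0,0,0]}
  ]
}}

```text
time_s: 7.22
tool_pos: [0.4465, 0.0803, 0.0585]
eef_rot: [0.678, -0.2, 0.678, 0.2]
wrist_force: [-0.2, -1.8, 0.2]
gripper_width: 0.001
```

```bash
python3 - <<'E'
from h import *
S=read_state(); print(S["wrist_force"],S["tool_pos"])
s=snap("wrist","w6.png"); cv2.imwrite("pics/w6a.png",cv2.resize(s["img"][190:310,190:340,::-1],None,fx=5,fy=5,interpolation=cv2.INTER_CUBIC))
E
```

```text
[-0.18787261 -1.83768653  0.15982148] [0.44646524 0.08027971 0.05852019]
```

View pics/w6a.png

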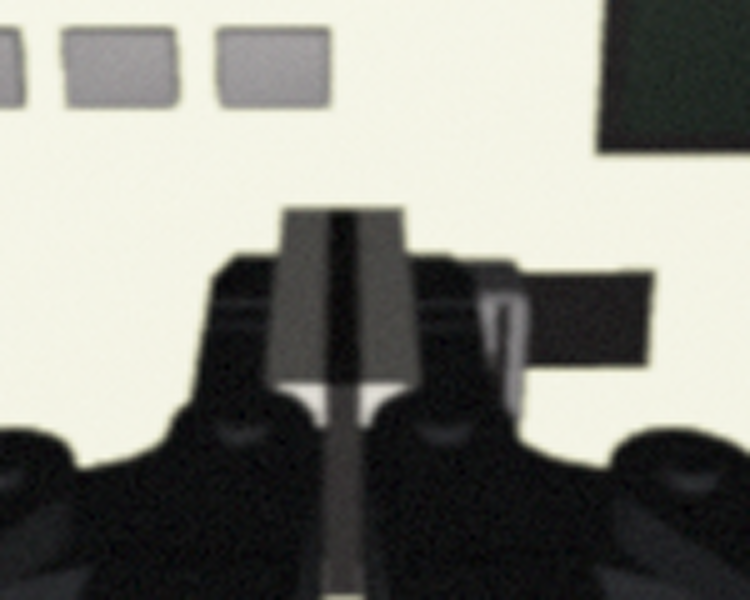

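Emit:
{"method": "send_rows", "body": {
  "commands": [
    {"slide": [0,0.2,0],"delta_rot": [0,0,0]},
    {"slide": [0,0.2,0],"delta_rot": [0,0,0]},
    {"slide": [0,0,0],"delta_rot": [0,0,0]}
  ]
}}

```text
time_s: 7.52
tool_pos: [0.4443, 0.0836, 0.0586]
eef_rot: [0.678, -0.2, 0.678, 0.2]
wrist_force: [1.8, -2.7, -0.2]
gripper_width: -0.002
```

Emit:
{"method": "send_rows", "body": {
  "commands": [
    {"slide": [0,0.1,0],"delta_rot": [0,0,0]},
    {"slide": [0,0.1,0],"delta_rot": [0,0,0]},
    {"slide": [0,0,0],"delta_rot": [0,0,0]}
  ]
}}

```text
time_s: 7.77
tool_pos: [0.4434, 0.0851, 0.0586]
eef_rot: [0.678, -0.2, 0.678, 0.199]
wrist_force: [0.6, -2.8, -0.9]
gripper_width: -0.0
```

```bash
python3 - <<'E'
from h import *
S=read_state(); print(S["wrist_force"],S["tool_pos"])
s=snap("wrist","w7.png"); 
E
```

```text
[ 0.5951712  -2.78079381 -0.91060793] [0.44337956 0.0851432  0.05857247]
```

View pics/w7.png

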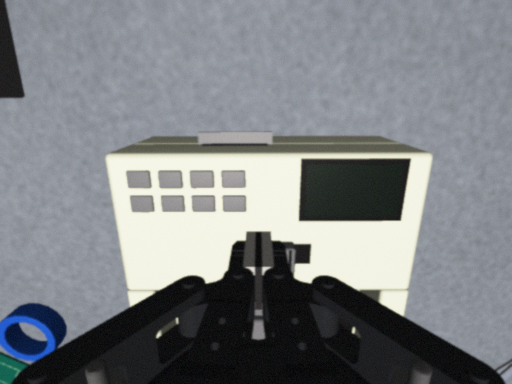

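```bash
python3 - <<'E'
from h import *
s=snap("scene","s8.png"); crop(s,225,90,385,230,5,"s8a.png")
E
```

```text
(no output)
```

View pics/s8a.png

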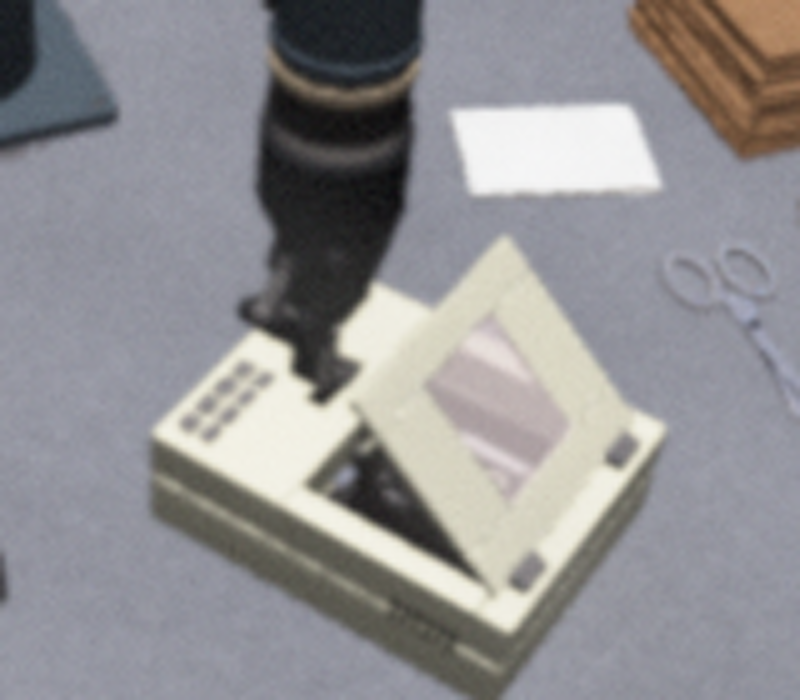

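Emit:
{"method": "send_rows", "body": {
  "commands": [
    {"slide": [0,-0.3,-0.5],"delta_rot": [0,0,0]},
    {"slide": [-1.5,-0.5,-1],"delta_rot": [0,0,0]},
    {"slide": [-3,0,-1],"delta_rot": [0,0,0]},
    {"slide": [-3,0,0],"delta_rot": [0,0,0]},
    {"slide": [-3,0,0],"delta_rot": [0,0,0]},
    {"slide": [-3,0.5,0],"delta_rot": [0,0,0]},
    {"slide": [-2,0.5,0],"delta_rot": [0,0,0]},
    {"slide": [0,0,0],"delta_rot": [0,0,0]},
    {"slide": [0,0,0],"delta_rot": [0,0,0]}
  ],
  "fingers": 6.5
}}

```text
time_s: 8.62
tool_pos: [0.4218, 0.0742, 0.2151]
eef_rot: [0.679, -0.2, 0.677, 0.2]
wrist_force: [0.0, -0.4, 0.6]
gripper_width: 0.756
```

```bash
python3 - <<'E'
from h import *
s=snap("scene","s9.png"); crop(s,225,90,385,230,5,"s9a.png")
s=snap("wrist","w9.png");print(tool().round(4),read_state()["gripper_width"])
E
```

```text
[[-0.0019 -0.5421  0.8403  0.4205]
 [ 0.001   0.8403  0.5421  0.0738]
 [-1.      0.0019 -0.001   0.2125]
 [ 0.      0.      0.      1.    ]] 0.7581826330824812
```

View pics/s9a.png

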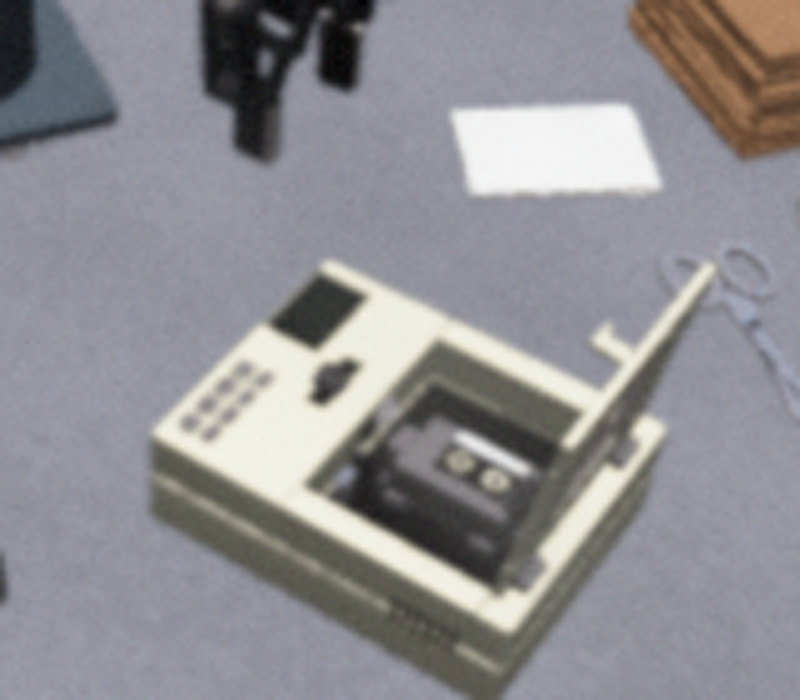

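View pics/w9.png

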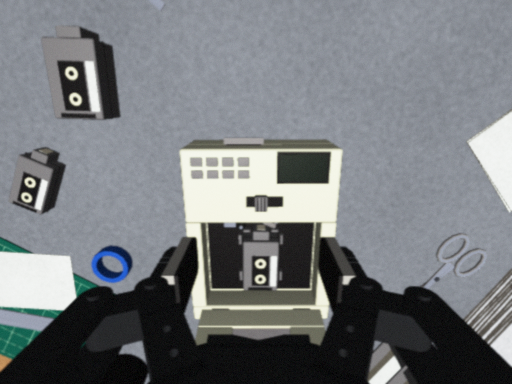

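```bash
python3 - <<'E'
from h import *
s=load("w9.png"); crop(s,175,130,350,320,4,"w9a.png")
E
```

```text
(no output)
```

View pics/w9a.png

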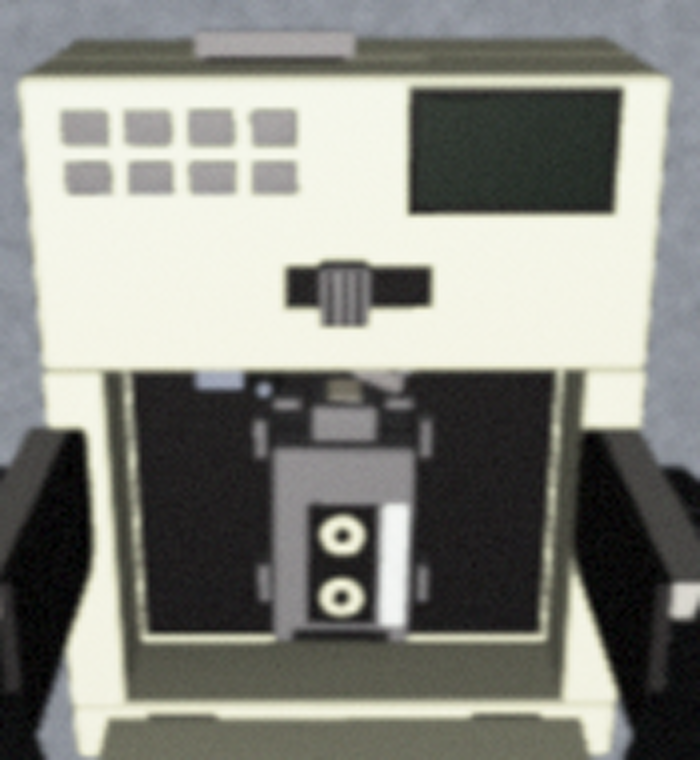

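```bash
python3 - <<'E'
from h import *
s=load("w9.png")
A=lambda c,k,ox,oy:(np.array(c,float)+.5)/k-.5+[ox,oy]
m=np.array([[-.145,-.088,.076],[-.145,.088,.076],[-.085,0,.0865],[-.031,-.022,.07],[-.031,.022,.07],[.039,.022,.07],[.039,-.022,.07],[-.058,-.07,.076],[-.058,.07,.076]])
p=A([(18,78),(670,76),(345,295),(272,450),(415,448),(411,630),(278,634),(105,370),(583,370)],4,175,130)
f=lambda v:(proj(s,place(m+[0,0,v[3]],*v[:3]))-p).ravel()
r=least_squares(f,PR+[0]);print(r.x.round(4),r.fun.reshape(-1,2).round(1))
f2=lambda v:f(list(v)+[0]); r=least_squares(f2,PR);print(r.x.round(4),r.fun.reshape(-1,2).round(1))
E
```

```text
[ 0.5207  0.1419  0.5767 -0.0042] [[ 0.2 -0. ]
 [-0.2 -0.1]
 [-0.1  0.7]
 [ 0.1 -1.6]
 [ 0.2 -1.2]
 [ 0.2  1.4]
 [-0.4  0.5]
 [ 0.3  0.4]
 [-0.2  0. ]]
[0.5193 0.1409 0.5767] [[-1.  -0.9]
 [ 1.  -1. ]
 [-0.1  0.6]
 [-0.2 -1.2]
 [ 0.4 -0.9]
 [ 0.4  2.3]
 [-0.6  1.4]
 [-0.5  0.6]
 [ 0.6  0.2]]
```

```bash
sed -i 's/^PR=.*/PR=[0.520,0.1415,0.5767]/' h.py; python3 - <<'E'
from h import *
plan(p2w([-.003,0,.06]),PR[2])
E
```

```text
slide in cur axes [15.23  0.27 11.74] in final axes [15.25  0.25 11.73] rot [-0.21 -0.06 -0.11]
```

Emit:
{"method": "send_rows", "body": {
  "commands": [
    {"slide": [0,0.1,3],"delta_rot": [-0.2,0,0]},
    {"slide": [0,0.1,3.5],"delta_rot": [0,0,0]},
    {"slide": [1,0,3],"delta_rot": [0,0,0]},
    {"slide": [2.5,0,2.2],"delta_rot": [0,0,0]},
    {"slide": [3,0,0],"delta_rot": [0,0,0]},
    {"slide": [3,0,0],"delta_rot": [0,0,0]},
    {"slide": [3,0,0],"delta_rot": [0,0,0]},
    {"slide": [2.7,0,0],"delta_rot": [0,0,0]},
    {"slide": [0,0,0],"delta_rot": [0,0,0]},
    {"slide": [0,0,0],"delta_rot": [0,0,0]}
  ]
}}

```text
time_s: 9.55
tool_pos: [0.5147, 0.1384, 0.058]
eef_rot: [0.675, -0.2, 0.681, 0.201]
wrist_force: [0.4, 0.1, 0.3]
gripper_width: 0.759
```

```bash
python3 - <<'E'
from h import *
s=snap("scene","s10.png"); crop(s,225,70,385,230,5,"s10a.png")
plan(p2w([-.003,0,.03]),PR[2])
s=snap("wrist","w10.png")
E
```

```text
slide in cur axes [3.07 0.08 0.1 ] in final axes [3.07 0.08 0.1 ] rot [-0.04 -0.14 -0.09]
```

View pics/s10a.png

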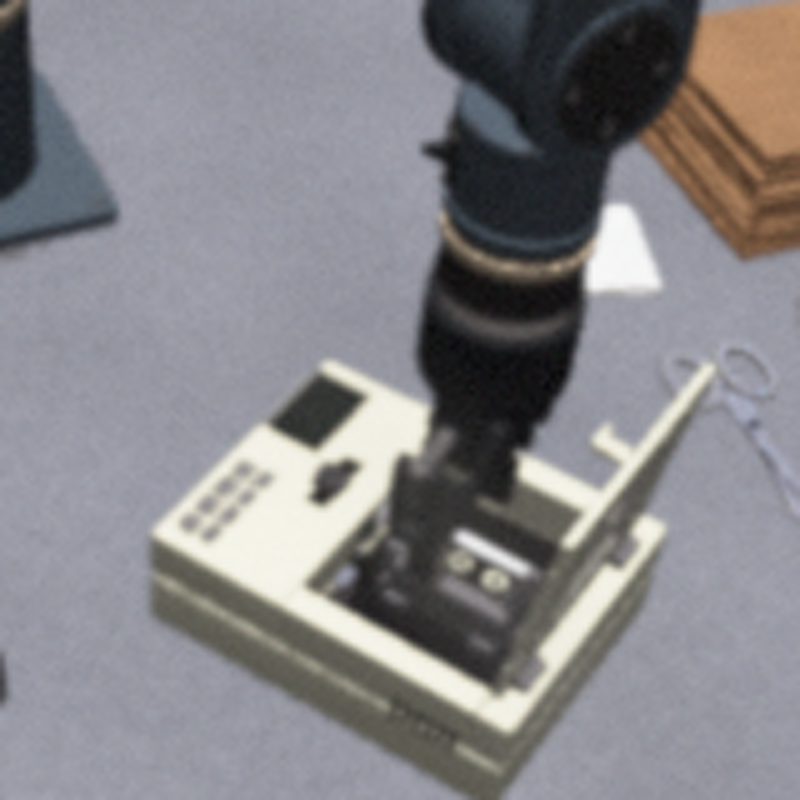

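View pics/w10.png

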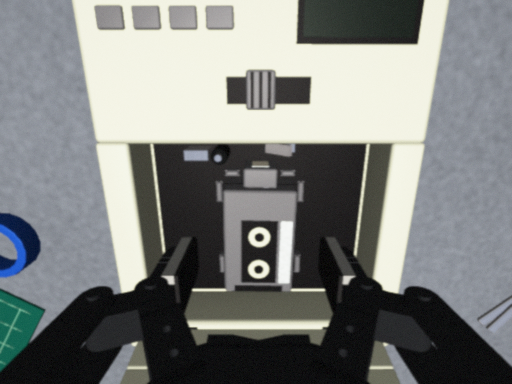

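Emit:
{"method": "send_rows", "body": {
  "commands": [
    {"slide": [1,0.1,0.1],"delta_rot": [0,0,0]},
    {"slide": [1,0,0],"delta_rot": [0,0,0]},
    {"slide": [0.7,0,0],"delta_rot": [0,0,0]},
    {"slide": [0,0,0],"delta_rot": [0,0,0]},
    {"slide": [0,0,0],"delta_rot": [0,0,0]}
  ]
}}

```text
time_s: 10.07
tool_pos: [0.5179, 0.1401, 0.0338]
eef_rot: [0.677, -0.201, 0.679, 0.201]
wrist_force: [-0.6, -0.1, 1.3]
gripper_width: 0.764
```

```bash
python3 - <<'E'
from h import *
s=snap("wrist","w11.png"); crop(s,150,130,370,300,3.6,"w11a.png")
s=snap("scene","s11.png"); crop(s,275,130,365,210,8,"s11a.png")
E
```

```text
(no output)
```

View pics/w11a.png

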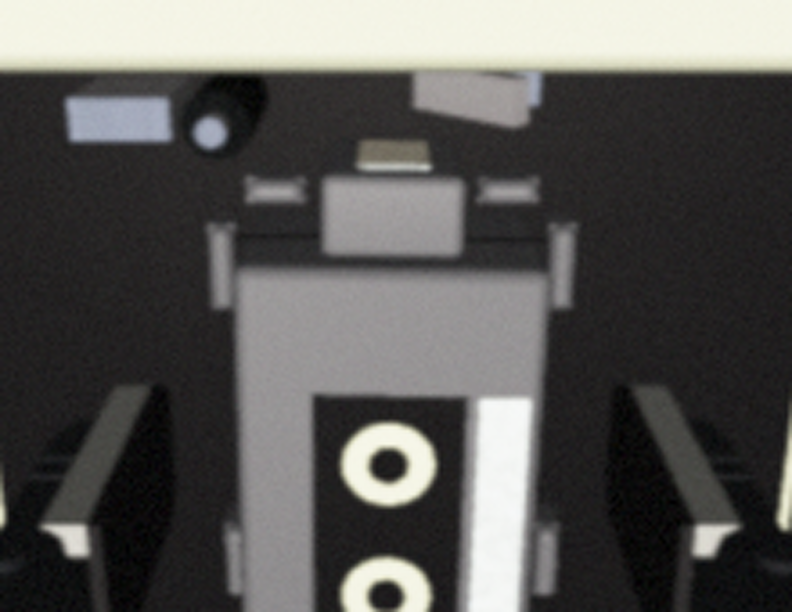

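View pics/s11a.png

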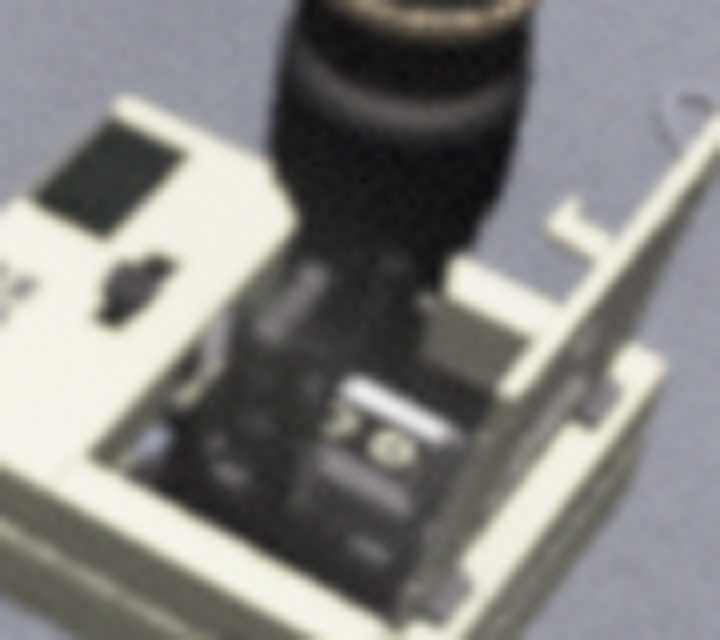

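Emit:
{"method": "send_rows", "body": {
  "commands": [
    {"slide": [0.4,0,0],"delta_rot": [0,0,0]},
    {"slide": [0.3,0,0],"delta_rot": [0,0,0]},
    {"slide": [0,0,0],"delta_rot": [0,0,0]}
  ]
}}

```text
time_s: 10.42
tool_pos: [0.5181, 0.1401, 0.0268]
eef_rot: [0.678, -0.201, 0.678, 0.201]
wrist_force: [-0.8, 0.2, -0.3]
gripper_width: 0.765
```

Emit:
{"method": "send_rows", "body": {
  "commands": [
    {"slide": [0,0,0],"delta_rot": [0,0,0]},
    {"slide": [0,0,0],"delta_rot": [0,0,0]},
    {"slide": [0,0,0],"delta_rot": [0,0,0]},
    {"slide": [0,0,0],"delta_rot": [0,0,0]},
    {"slide": [0,0,0],"delta_rot": [0,0,0]},
    {"slide": [0,0,0],"delta_rot": [0,0,0]}
  ],
  "fingers": 3.5,
  "force": 30
}}

```text
time_s: 10.92
tool_pos: [0.5188, 0.1402, 0.0277]
eef_rot: [0.678, -0.201, 0.678, 0.201]
wrist_force: [0.5, 0.2, 0.6]
gripper_width: 0.505
```

```bash
python3 - <<'E'
from h import *
s=snap("wrist","w12.png"); crop(s,150,130,370,300,3.6,"w12a.png")
np.save("Tseat.npy",tool()); print(tool().round(4),read_state()["wrist_force"])
E
```

```text
[[ 3.000e-04 -5.449e-01  8.385e-01  5.187e-01]
 [ 0.000e+00  8.385e-01  5.449e-01  1.402e-01]
 [-1.000e+00 -1.000e-04  3.000e-04  2.770e-02]
 [ 0.000e+00  0.000e+00  0.000e+00  1.000e+00]] [-0.68420194 -1.50355973  0.97179995]
```

View pics/w12a.png

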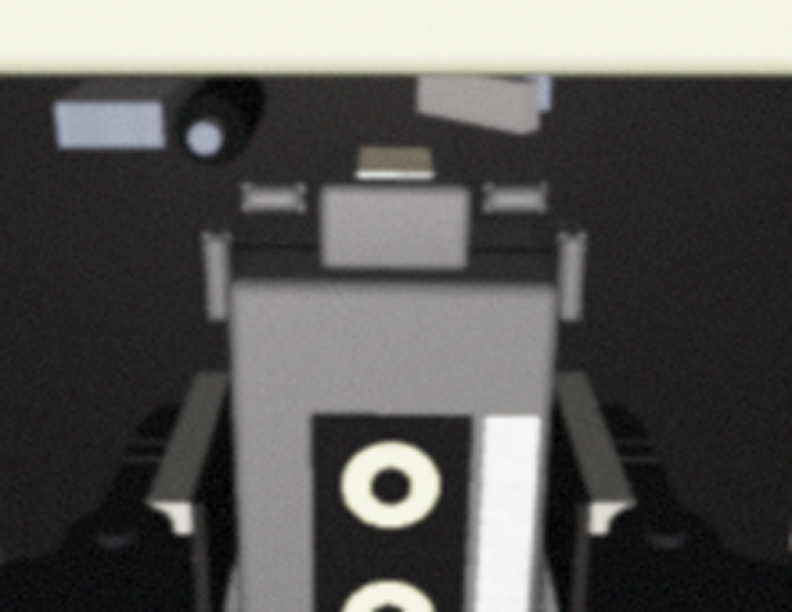

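Emit:
{"method": "send_rows", "body": {
  "commands": [
    {"slide": [-0.5,0,0],"delta_rot": [0,0,0]},
    {"slide": [-1,0,0],"delta_rot": [0,0,0]},
    {"slide": [-2.5,0,0],"delta_rot": [0,0,0]},
    {"slide": [-3.5,0,0],"delta_rot": [0,0,0]},
    {"slide": [-3.5,0,0],"delta_rot": [0,0,0]},
    {"slide": [-3,0,0],"delta_rot": [0,0,0]},
    {"slide": [-1.5,0,0],"delta_rot": [0,0,0]}
  ]
}}

```text
time_s: 11.55
tool_pos: [0.5206, 0.1405, 0.1887]
eef_rot: [0.681, -0.201, 0.675, 0.201]
wrist_force: [0.5, 0.7, -0.5]
gripper_width: 0.508
```

```bash
python3 - <<'E'
from h import *
s=snap("wrist","w13.png"); crop(s,150,130,370,300,3.6,"w13a.png")
print(tool().round(4)[:3,3],read_state()["wrist_force"],read_state()["gripper_width"])
t=load("t1.png"); crop(t,340,130,440,230,6,"t1t.png")
E
```

```text
[0.5218 0.1407 0.1908] [-0.02860395  0.83724287  2.19490685] 0.5090255366407984
```

View pics/w13a.png

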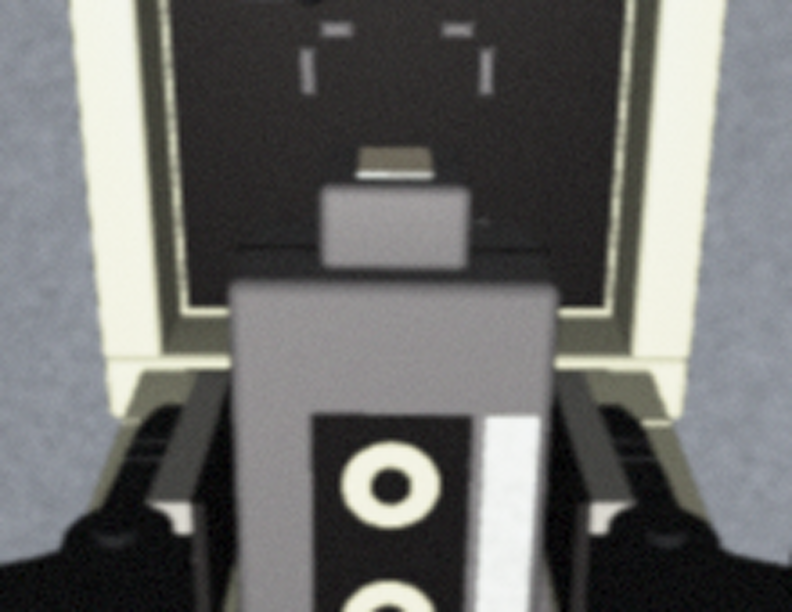

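View pics/t1t.png

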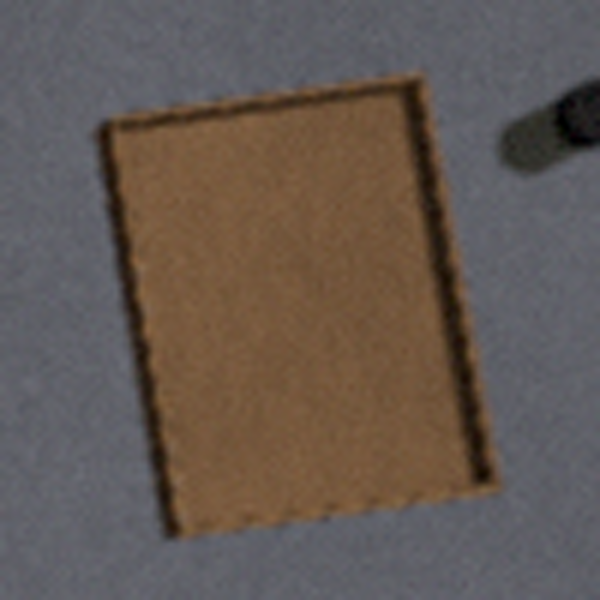

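```bash
python3 - <<'E'
from h import *
t=load("t1.png")
A=lambda c,k,ox,oy:(np.array(c,float)+.5)/k-.5+[ox,oy]
m=[[.1,.075,.035],[.1,-.075,.035],[-.1,-.075,.035],[-.1,.075,.035]]
v,e,r=fit([(t,m,A([(103,122),(422,77),(500,488),(172,538)],6,340,130))],[.5,-.3,.1]); print(v,e,r.round(1))
np.save("tray.npy",v)
rows([v[0]-.0,v[1],.15],v[2],14)
E
```

```text
[ 0.52199501 -0.3907657   0.13518298] 1.1036956936423508 [-0.1 -0.7 -0.3 -0.9 -0.2  1.1  0.5  0.5]
turn 1.8 step 3.807079669524244
[[0.3, -3.2, -2.1], [0.3, -3.2, -2.0], [0.3, -3.3, -1.9], [0.3, -3.4, -1.8], [0.3, -3.4, -1.7], [0.3, -3.5, -1.5], [0.3, -3.5, -1.4], [0.3, -3.6, -1.3], [0.3, -3.6, -1.2], [0.3, -3.6, -1.1], [0.3, -3.7, -1.0], [0.3, -3.7, -0.9], [0.3, -3.7, -0.8], [0.3, -3.7, -0.6]]
```

Emit:
{"method": "send_rows", "body": {
  "commands": [
    {"slide": [0.3,-2.0,-1.3],"delta_rot": [1.8,0,0]},
    {"slide": [0.3,-3.2,-2.0],"delta_rot": [1.8,0,0]},
    {"slide": [0.3,-3.3,-1.9],"delta_rot": [1.8,0,0]},
    {"slide": [0.3,-3.4,-1.8],"delta_rot": [1.8,0,0]},
    {"slide": [0.3,-3.4,-1.7],"delta_rot": [1.8,0,0]},
    {"slide": [0.3,-3.5,-1.5],"delta_rot": [1.8,0,0]},
    {"slide": [0.3,-3.5,-1.4],"delta_rot": [1.8,0,0]},
    {"slide": [0.3,-3.6,-1.3],"delta_rot": [1.8,0,0]},
    {"slide": [0.3,-3.6,-1.2],"delta_rot": [1.8,0,0]},
    {"slide": [0.3,-3.6,-1.1],"delta_rot": [1.8,0,0]},
    {"slide": [0.3,-3.7,-1.0],"delta_rot": [1.8,0,0]},
    {"slide": [0.3,-3.7,-0.9],"delta_rot": [1.8,0,0]},
    {"slide": [0.3,-3.7,-0.8],"delta_rot": [1.8,0,0]},
    {"slide": [0.3,-3.7,-0.7],"delta_rot": [1.8,0,0]},
    {"slide": [0,-1.2,-0.8],"delta_rot": [0,0,0]},
    {"slide": [3,0,0],"delta_rot": [0,0,0]},
    {"slide": [3,0,0],"delta_rot": [0,0,0]},
    {"slide": [3,0,0],"delta_rot": [0,0,0]},
    {"slide": [0,0,0],"delta_rot": [0,0,0]}
  ]
}}

```text
time_s: 13.18
tool_pos: [0.5055, -0.386, 0.0419]
eef_rot: [0.702, -0.044, 0.709, 0.052]
wrist_force: [-2.2, 0.7, -1.3]
gripper_width: 0.505
```

```bash
python3 - <<'E'
from h import *
v=np.load("tray.npy"); S=read_state(); print(S["tool_pos"],S["gripper_width"])
plan([v[0],v[1],-.009],v[2])
s=snap("wrist","w14.png")
E
```

```text
[ 0.50546415 -0.38603399  0.04188993] 0.5054394300859405
slide in cur axes [ 5.07 -0.75  1.62] in final axes [ 5.09 -0.69  1.57] rot [ 0.06 -0.54 -0.69]
```

View pics/w14.png

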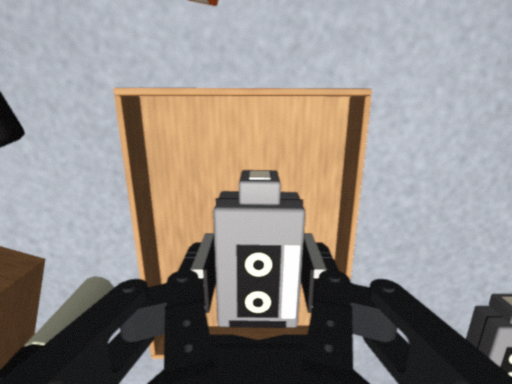

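Emit:
{"method": "send_rows", "body": {
  "commands": [
    {"slide": [1.5,-0.3,0.5],"delta_rot": [0,0,0]},
    {"slide": [1.5,-0.3,0.5],"delta_rot": [0,0,0]},
    {"slide": [1.0,0,0],"delta_rot": [0,0,0]},
    {"slide": [0.6,0,0],"delta_rot": [0,0,0]},
    {"slide": [0.4,0,0],"delta_rot": [0,0,0]},
    {"slide": [0,0,0],"delta_rot": [0,0,0]},
    {"slide": [0,0,0],"delta_rot": [0,0,0]}
  ]
}}

```text
time_s: 13.82
tool_pos: [0.521, -0.395, 0.0006]
eef_rot: [0.705, -0.048, 0.705, 0.048]
wrist_force: [-0.3, 0.5, -0.3]
gripper_width: 0.507
```

Emit:
{"method": "send_rows", "body": {
  "commands": [
    {"slide": [0,0,0],"delta_rot": [0,0,0]},
    {"slide": [0,0,0],"delta_rot": [0,0,0]},
    {"slide": [0,0,0],"delta_rot": [0,0,0]},
    {"slide": [0,0,0],"delta_rot": [0,0,0]}
  ],
  "fingers": 6.5
}}

```text
time_s: 14.15
tool_pos: [0.5213, -0.3954, 0.0013]
eef_rot: [0.706, -0.048, 0.705, 0.048]
wrist_force: [-0.4, 0.4, -0.2]
gripper_width: 0.757
```

Emit:
{"method": "send_rows", "body": {
  "commands": [
    {"slide": [-1,0,0],"delta_rot": [0,0,0]},
    {"slide": [-2,0,0],"delta_rot": [0,0,0]},
    {"slide": [-3,0,0],"delta_rot": [0,0,0]},
    {"slide": [-3.5,0,0],"delta_rot": [0,0,0]},
    {"slide": [-3,0,0],"delta_rot": [0,0,0]}
  ]
}}

```text
time_s: 14.57
tool_pos: [0.521, -0.3951, 0.1282]
eef_rot: [0.706, -0.048, 0.705, 0.048]
wrist_force: [0.6, -0.2, 0.5]
gripper_width: 0.76
```

```bash
python3 - <<'E'
from h import *
S=read_state(); print(S["tool_pos"],S["gripper_width"],S["wrist_force"])
s=snap("wrist","w15.png")
t=load("t1.png")
A=lambda c,k,ox,oy:(np.array(c,float)+.5)/k-.5+[ox,oy]
blk=[[.035,.022,.028],[.035,-.022,.028],[-.035,-.022,.028],[-.035,.022,.028]]
v,e,r=fit([(t,blk,A([(70,130),(245,110),(293,400),(105,420)],12,290,130))],[.6,-.15,.14]);print(v,e,r)
rows([.585,v[1],.2],v[2],11)
E
```

```text
[ 0.52102578 -0.39505568  0.12824921] 0.7595982492771265 [ 0.55981848 -0.21976794  0.54245585]
[ 0.60688302 -0.15675143  0.11595277] 0.4580447018482232 [-0.3214365   0.13989793  0.4580447  -0.11028525 -0.17210201 -0.14336107
  0.03605537  0.11311896]
turn 0.1 step 2.3325599675186903
[[-0.6, 2.1, 0.9], [-0.6, 2.1, 0.8], [-0.6, 2.1, 0.8], [-0.6, 2.1, 0.8], [-0.6, 2.1, 0.8], [-0.6, 2.1, 0.8], [-0.6, 2.1, 0.8], [-0.6, 2.1, 0.8], [-0.6, 2.1, 0.8], [-0.6, 2.1, 0.8], [-0.6, 2.1, 0.8]]
```

View pics/w15.png

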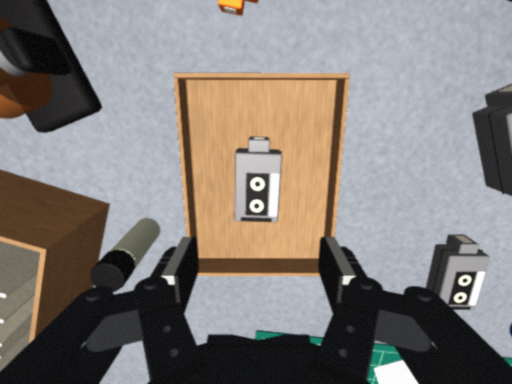

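```bash
python3 - <<'E'
from h import *
rows([.598,-.157,.12],.12,9)
E
```

```text
turn 0.1 step 2.8051750978955683
[[0.2, 2.5, 1.2], [0.2, 2.5, 1.2], [0.2, 2.5, 1.2], [0.2, 2.5, 1.2], [0.2, 2.5, 1.2], [0.2, 2.6, 1.2], [0.2, 2.6, 1.2], [0.2, 2.6, 1.1], [0.2, 2.6, 1.1]]
```

Emit:
{"method": "send_rows", "body": {
  "commands": [
    {"slide": [0.1,1.5,0.7],"delta_rot": [0.2,0,0]},
    {"slide": [0.2,2.6,1.2],"delta_rot": [0.2,0,0]},
    {"slide": [0.2,2.6,1.2],"delta_rot": [0.2,0,0]},
    {"slide": [0.2,2.6,1.2],"delta_rot": [0.2,0,0]},
    {"slide": [0.2,2.6,1.2],"delta_rot": [0.2,0,0]},
    {"slide": [0.2,2.6,1.2],"delta_rot": [0,0,0]},
    {"slide": [0.2,2.6,1.2],"delta_rot": [0,0,0]},
    {"slide": [0.2,2.6,1.2],"delta_rot": [0,0,0]},
    {"slide": [0.2,2.5,1.1],"delta_rot": [0,0,0]},
    {"slide": [0,0.8,0.3],"delta_rot": [0,0,0]},
    {"slide": [0,0,0],"delta_rot": [0,0,0]},
    {"slide": [0,0,0],"delta_rot": [0,0,0]},
    {"slide": [0,0,0],"delta_rot": [0,0,0]}
  ]
}}

```text
time_s: 15.7
tool_pos: [0.5967, -0.1551, 0.109]
eef_rot: [0.706, -0.042, 0.706, 0.041]
wrist_force: [-0.2, -0.2, -0.4]
gripper_width: 0.767
```

```bash
python3 - <<'E'
from h import *
S=read_state(); print(S["tool_pos"],S["gripper_width"],np.degrees(S["q"]).round(1))
s=snap("wrist","w16.png"); crop(s,195,140,320,290,4,"w16a.png")
E
```

```text
[ 0.59670273 -0.15514637  0.10896255] 0.7673687378092727 [-20.8  16.4   9.9  83.5  -0.  -27.5]
```

View pics/w16.png

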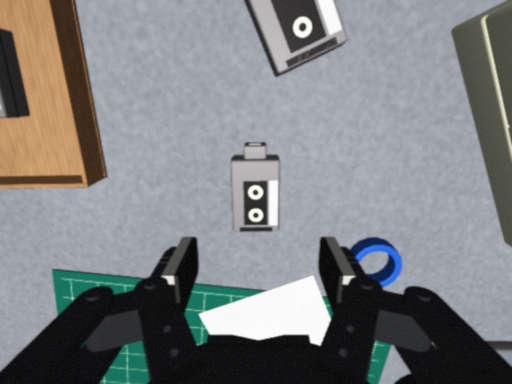

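View pics/w16a.png

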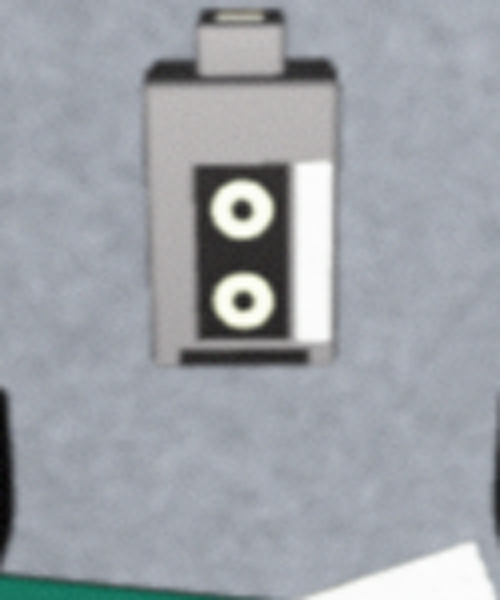

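```bash
python3 - <<'E'
from h import *
s=load("w16.png")
A=lambda c,k,ox,oy:(np.array(c,float)+.5)/k-.5+[ox,oy]
blk=[[-.035,-.022,.028],[-.035,.022,.028],[.035,.022,.028],[.035,-.022,.028]]
v,e,r=fit([(s,blk,A([(147,85),(337,83),(335,362),(152,362)],4,195,140))],[.606,-.157,.116]);print(v,e,r.round(1))
np.save("fresh.npy",v)
print("roll",px2w(s,[(375,258)],.01), px2w(load("t1.png"),[(258,131)],.009))
# seat relation of TCP in cassette frame (bay origin printer +4,0)
T=np.load("Tseat.npy"); b=p2w([.004,0,.042]); d=T[:3,3]-b
c,s_=np.cos(PR[2]),np.sin(PR[2]); rel=[c*d[0]+s_*d[1],-s_*d[0]+c*d[1],d[2]]; print("rel",rel)
tgt=place([[rel[0],0,0]],*v)[0]; tgt[2]=-.0143; print(tgt); plan(tgt,v[2])
E
```

```text
[ 0.60631132 -0.15667985  0.12124932] 1.422433137263198 [-1.3 -1.3  1.2 -0.9  0.2  1.3 -0.1  1.4]
roll [[ 0.66580247 -0.02244576  0.01      ]] [[ 0.67235329 -0.0255206   0.009     ]]
rel [np.float64(-0.005765323442096205), np.float64(-0.00037559763358334646), np.float64(-0.014339051841410128)]
[ 0.60058832 -0.15737718 -0.0143    ]
slide in cur axes [12.32 -0.24  0.37] in final axes [12.32 -0.25  0.37] rot [-0.23  0.02  0.05]
```

Emit:
{"method": "send_rows", "body": {
  "commands": [
    {"slide": [2,-0.2,0.2],"delta_rot": [-0.2,0,0]},
    {"slide": [3,0,0.2],"delta_rot": [0,0,0]},
    {"slide": [3,0,0],"delta_rot": [0,0,0]},
    {"slide": [2,0,0],"delta_rot": [0,0,0]},
    {"slide": [1,0,0],"delta_rot": [0,0,0]},
    {"slide": [0,0,0],"delta_rot": [0,0,0]},
    {"slide": [0,0,0],"delta_rot": [0,0,0]}
  ]
}}

```text
time_s: 16.33
tool_pos: [0.6007, -0.1562, -0.0013]
eef_rot: [0.706, -0.043, 0.706, 0.043]
wrist_force: [-0.4, 0.7, 0.2]
gripper_width: 0.76
```

```bash
python3 - <<'E'
from h import *
v=np.load("fresh.npy");tgt=place([[-.0058,0,0]],*v)[0]; tgt[2]=-.0143; plan(tgt,v[2]);print(read_state()["tool_pos"])
s=snap("wrist","w17.png"); crop(s,150,130,370,300,3.6,"w17a.png")
E
```

```text
slide in cur axes [ 1.3  -0.11 -0.03] in final axes [ 1.3  -0.11 -0.03] rot [-0.01 -0.02 -0.  ]
[ 0.60070174 -0.15624101 -0.00132496]
```

View pics/w17a.png

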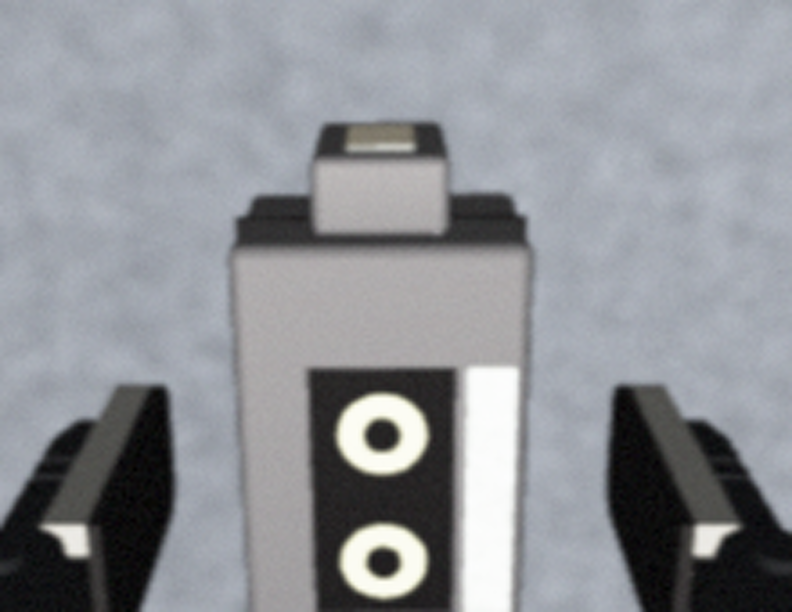

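Emit:
{"method": "send_rows", "body": {
  "commands": [
    {"slide": [0.5,-0.1,0],"delta_rot": [0,0,0]},
    {"slide": [0.5,0,0],"delta_rot": [0,0,0]},
    {"slide": [0.2,0,0],"delta_rot": [0,0,0]},
    {"slide": [0,0,0],"delta_rot": [0,0,0]}
  ]
}}

```text
time_s: 16.72
tool_pos: [0.6009, -0.1562, -0.0137]
eef_rot: [0.706, -0.043, 0.706, 0.043]
wrist_force: [-0.6, 0.1, -0.0]
gripper_width: 0.762
```

Emit:
{"method": "send_rows", "body": {
  "commands": [
    {"slide": [0,0,0],"delta_rot": [0,0,0]},
    {"slide": [0,0,0],"delta_rot": [0,0,0]},
    {"slide": [0,0,0],"delta_rot": [0,0,0]},
    {"slide": [0,0,0],"delta_rot": [0,0,0]},
    {"slide": [0,0,0],"delta_rot": [0,0,0]},
    {"slide": [0,0,0],"delta_rot": [0,0,0]}
  ],
  "fingers": 3.5,
  "force": 30
}}

```text
time_s: 17.22
tool_pos: [0.6014, -0.1563, -0.0132]
eef_rot: [0.706, -0.043, 0.706, 0.043]
wrist_force: [-0.0, 0.2, 1.3]
gripper_width: 0.509
```

Emit:
{"method": "send_rows", "body": {
  "commands": [
    {"slide": [-0.5,0,0],"delta_rot": [0,0,0]},
    {"slide": [-1.5,0,0],"delta_rot": [0,0,0]},
    {"slide": [-3,0,0],"delta_rot": [0,0,0]},
    {"slide": [-3.5,0,0],"delta_rot": [0,0,0]},
    {"slide": [-3.5,0,0],"delta_rot": [0,0,0]},
    {"slide": [-3.5,0,0],"delta_rot": [0,0,0]},
    {"slide": [-3,0,0],"delta_rot": [0,0,0]},
    {"slide": [-1.5,0,0],"delta_rot": [0,0,0]},
    {"slide": [0,0,0],"delta_rot": [0,0,0]},
    {"slide": [0,0,0],"delta_rot": [0,0,0]}
  ]
}}

```text
time_s: 18.05
tool_pos: [0.6017, -0.1566, 0.1875]
eef_rot: [0.707, -0.044, 0.705, 0.043]
wrist_force: [-0.5, -0.1, -1.5]
gripper_width: 0.505
```

```bash
python3 - <<'E'
from h import *
S=read_state(); print(S["tool_pos"],S["gripper_width"],S["wrist_force"])
s=snap("wrist","w18.png"); crop(s,150,130,370,300,3.6,"w18a.png")
E
```

```text
[ 0.60173157 -0.15657919  0.18746972] 0.5050617901617683 [-0.52369288 -0.11420394 -1.505096  ]
```

View pics/w18a.png

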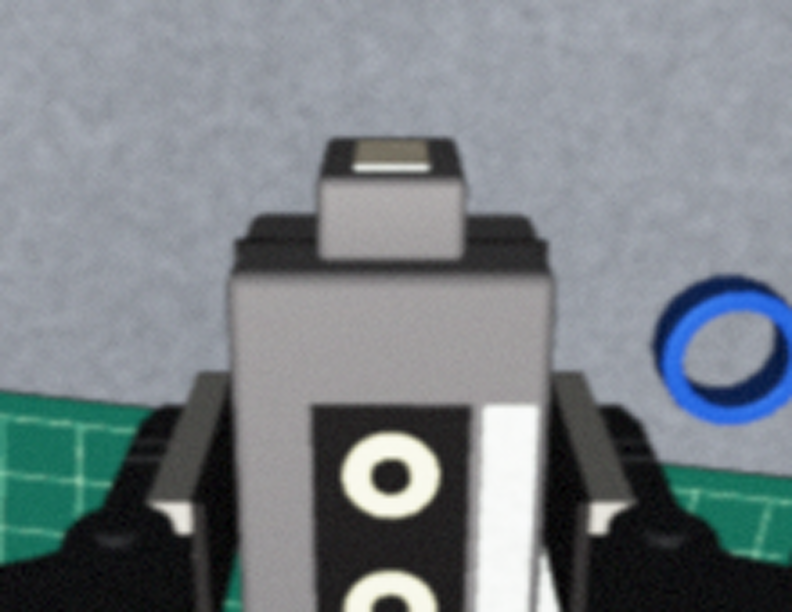

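```bash
python3 - <<'E'
from h import *
s=dict(load("w13.png")); s["T"]=s["tool_from_camera"]
A=lambda c:(np.array(c,float)+.5)/3.6-.5+[150,130]
a=A([(230,284),(558,284),(322,187),(468,187),(390,484),(483,416),(541,416)])
b=A([(230,276),(553,275),(318,181),(465,180),(390,475),(482,406),(538,406)])
# tool-frame points: top face height h (tool x), block top x=h, nose top x=h+.004
def pts(v): # tool x of top, shift y, shift z, roll about tool x
    h,y,z,t=v
    m=np.array([[-.035,-.022,0],[-.035,.022,0],[-.047,-.01,.004],[-.047,.01,.004]])
    c,q=np.cos(t),np.sin(t)
    return np.c_[h+m[:,2], y+ c*m[:,1]-q*m[:,0]*-1*-1, z+c*m[:,0]+q*m[:,1]]
for p in (a,b):
    r=least_squares(lambda v:(proj(s,pts(v))-p[:4]).ravel(),[-.04,0,.006,0]); print(r.x.round(4),r.fun.round(1))
E
```

```text
[-0.0384  0.0002  0.0076  0.001 ] [ 0.1 -0.4  0.1 -0.3 -0.5  0.3  0.3  0.4]
[-0.0364  0.      0.0072 -0.0039] [-0.1 -0.3  0.2 -0.3 -0.1  0.2 -0.   0.3]
```

```bash
python3 - <<'E'
from h import *
T=np.load("Tseat.npy"); print(np.arctan2(T[1,2],T[0,2]))
rows([T[0,3],T[1,3],.17],.5763,10)
E
```

```text
0.5762504751284099
turn -2.6 step 3.0794418130379713
[[0.2, 3.0, -0.5], [0.2, 3.1, -0.3], [0.2, 3.1, -0.2], [0.2, 3.1, -0.0], [0.2, 3.1, 0.1], [0.2, 3.1, 0.2], [0.2, 3.1, 0.4], [0.2, 3.0, 0.5], [0.2, 3.0, 0.7], [0.2, 3.0, 0.8]]
```

Emit:
{"method": "send_rows", "body": {
  "commands": [
    {"slide": [0,1.5,-0.3],"delta_rot": [-1.3,0,0]},
    {"slide": [0.2,3.1,-0.4],"delta_rot": [-2.6,0,0]},
    {"slide": [0.2,3.1,-0.2],"delta_rot": [-2.6,0,0]},
    {"slide": [0.2,3.1,0],"delta_rot": [-2.6,0,0]},
    {"slide": [0.2,3.1,0.1],"delta_rot": [-2.6,0,0]},
    {"slide": [0.2,3.1,0.2],"delta_rot": [-2.6,0,0]},
    {"slide": [0.2,3.1,0.4],"delta_rot": [-2.6,0,0]},
    {"slide": [0.2,3.0,0.5],"delta_rot": [-2.6,0,0]},
    {"slide": [0.2,3.0,0.7],"delta_rot": [-2.6,0,0]},
    {"slide": [0.2,3.0,0.8],"delta_rot": [-2.6,0,0]},
    {"slide": [0,1.5,0.4],"delta_rot": [-1.3,0,0]},
    {"slide": [0,0,0],"delta_rot": [0,0,0]},
    {"slide": [0,0,0],"delta_rot": [0,0,0]},
    {"slide": [0,0,0],"delta_rot": [0,0,0]}
  ]
}}

```text
time_s: 19.27
tool_pos: [0.5218, 0.1425, 0.1665]
eef_rot: [0.677, -0.201, 0.679, 0.201]
wrist_force: [0.2, -0.8, -0.7]
gripper_width: 0.503
```

```bash
python3 - <<'E'
from h import *
T=np.load("Tseat.npy"); print(read_state()["tool_pos"])
plan([T[0,3],T[1,3],.07],.5763)
E
```

```text
[0.52181704 0.14253196 0.16651242]
slide in cur axes [ 9.65 -0.03 -0.35] in final axes [ 9.65 -0.03 -0.39] rot [-0.04 -0.19 -0.05]
```

Emit:
{"method": "send_rows", "body": {
  "commands": [
    {"slide": [2,0,-0.4],"delta_rot": [0,0,0]},
    {"slide": [3,0,0],"delta_rot": [0,0,0]},
    {"slide": [3,0,0],"delta_rot": [0,0,0]},
    {"slide": [1.5,0,0],"delta_rot": [0,0,0]},
    {"slide": [0,0,0],"delta_rot": [0,0,0]},
    {"slide": [0,0,0],"delta_rot": [0,0,0]},
    {"slide": [0,0,0],"delta_rot": [0,0,0]}
  ]
}}

```text
time_s: 19.85
tool_pos: [0.5204, 0.1404, 0.0746]
eef_rot: [0.679, -0.201, 0.678, 0.2]
wrist_force: [0.3, 0.8, -0.1]
gripper_width: 0.51
```

```bash
python3 - <<'E'
from h import *
T=np.load("Tseat.npy"); print(read_state()["tool_pos"])
plan([T[0,3],T[1,3],.029],.5763)
s=snap("wrist","w19.png"); crop(s,150,100,370,300,3.6,"w19a.png")
E
```

```text
[0.52039118 0.14038664 0.07462941]
slide in cur axes [ 4.56  0.08 -0.16] in final axes [ 4.56  0.08 -0.15] rot [-0.09  0.08  0.05]
```

View pics/w19a.png

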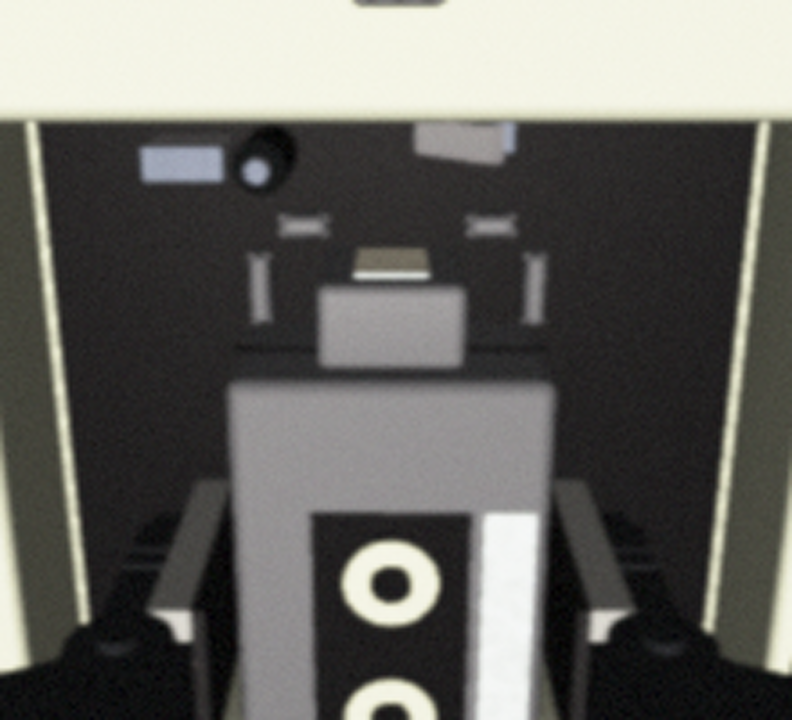

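Emit:
{"method": "send_rows", "body": {
  "commands": [
    {"slide": [0.5,0.1,-0.15],"delta_rot": [-0.1,0,0]},
    {"slide": [1,0,0],"delta_rot": [0,0,0]},
    {"slide": [1,0,0],"delta_rot": [0,0,0]},
    {"slide": [0.7,0,0],"delta_rot": [0,0,0]},
    {"slide": [0.3,0,0],"delta_rot": [0,0,0]},
    {"slide": [0,0,0],"delta_rot": [0,0,0]},
    {"slide": [0,0,0],"delta_rot": [0,0,0]}
  ]
}}

```text
time_s: 20.48
tool_pos: [0.5171, 0.1411, 0.0379]
eef_rot: [0.677, -0.201, 0.678, 0.202]
wrist_force: [-0.3, -0.4, -1.4]
gripper_width: 0.511
```

```bash
python3 - <<'E'
from h import *
T=np.load("Tseat.npy"); print(read_state()["tool_pos"],read_state()["wrist_force"])
plan([T[0,3],T[1,3],.029],.5763)
s=snap("wrist","w20.png"); crop(s,150,100,370,300,3.6,"w20a.png")
E
```

```text
[0.51709873 0.14110939 0.03791965] [-0.32243488 -0.35734189 -1.41740211]
slide in cur axes [ 0.89 -0.16  0.09] in final axes [ 0.89 -0.16  0.09] rot [ 0.1  -0.06 -0.03]
```

View pics/w20a.png

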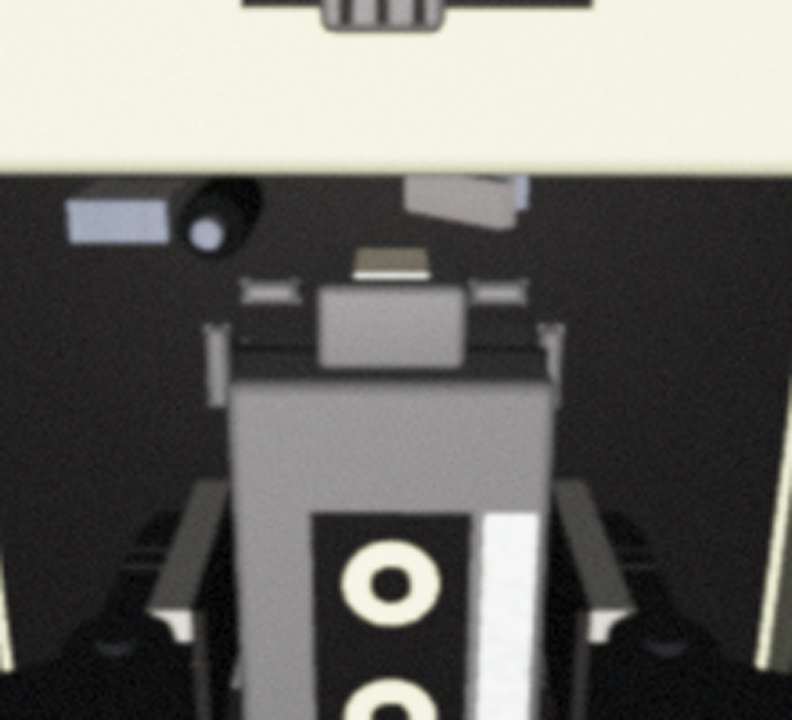

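Emit:
{"method": "send_rows", "body": {
  "commands": [
    {"slide": [0,-0.13,0.1],"delta_rot": [0,0,0]},
    {"slide": [0,0,0],"delta_rot": [0,0,0]},
    {"slide": [0,0,0],"delta_rot": [0,0,0]}
  ]
}}

```text
time_s: 20.78
tool_pos: [0.5197, 0.1406, 0.0391]
eef_rot: [0.678, -0.202, 0.677, 0.201]
wrist_force: [0.5, 0.9, 0.3]
gripper_width: 0.507
```

```bash
python3 - <<'E'
from h import *
T=np.load("Tseat.npy"); print(read_state()["tool_pos"],read_state()["wrist_force"])
plan([T[0,3],T[1,3],.029],.5763)
s=snap("wrist","w21.png"); crop(s,150,100,370,300,3.6,"w21a.png")
E
```

```text
[0.51967156 0.14060682 0.03906652] [0.538837   0.93902743 0.29582734]
slide in cur axes [ 1.01  0.02 -0.1 ] in final axes [ 1.01  0.02 -0.1 ] rot [0.09 0.06 0.03]
```

View pics/w21a.png

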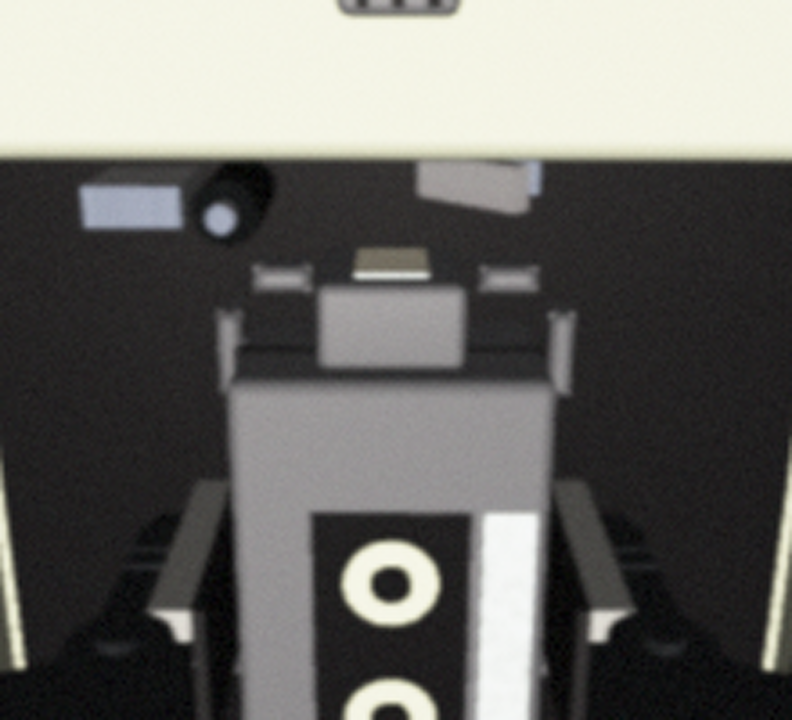

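Emit:
{"method": "send_rows", "body": {
  "commands": [
    {"slide": [0.2,0.03,-0.1],"delta_rot": [0,0,0]},
    {"slide": [0.2,0,0],"delta_rot": [0,0,0]},
    {"slide": [0.2,0,0],"delta_rot": [0,0,0]},
    {"slide": [0.1,0,0],"delta_rot": [0,0,0]},
    {"slide": [0,0,0],"delta_rot": [0,0,0]},
    {"slide": [0,0,0],"delta_rot": [0,0,0]},
    {"slide": [0,0,0],"delta_rot": [0,0,0]}
  ]
}}

```text
time_s: 21.42
tool_pos: [0.5182, 0.1403, 0.0315]
eef_rot: [0.678, -0.202, 0.678, 0.201]
wrist_force: [-0.3, 0.6, -1.9]
gripper_width: 0.507
```

```bash
python3 - <<'E'
from h import *
T=np.load("Tseat.npy"); print(read_state()["tool_pos"],read_state()["wrist_force"])
plan([T[0,3],T[1,3],.029],.5763)
s=snap("wrist","w22.png"); crop(s,150,100,370,300,3.6,"w22a.png")
E
```

```text
[0.51816197 0.14029122 0.03154817] [-0.33030936  0.58181059 -1.86590969]
slide in cur axes [ 0.25 -0.04  0.04] in final axes [ 0.25 -0.04  0.04] rot [0.09 0.01 0.  ]
```

View pics/w22a.png

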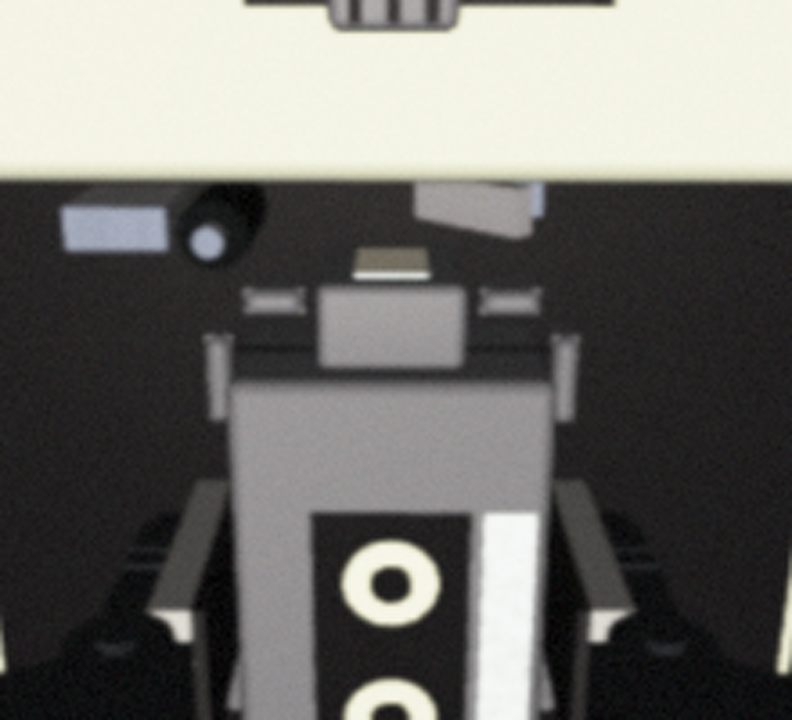

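Emit:
{"method": "send_rows", "body": {
  "commands": [
    {"slide": [0.15,0,0],"delta_rot": [0,0,0]},
    {"slide": [0.1,0,0],"delta_rot": [0,0,0]},
    {"slide": [0,0,0],"delta_rot": [0,0,0]},
    {"slide": [0,0,0],"delta_rot": [0,0,0]}
  ]
}}

```text
time_s: 21.8
tool_pos: [0.5181, 0.1403, 0.0289]
eef_rot: [0.678, -0.201, 0.678, 0.202]
wrist_force: [-0.7, -0.2, -0.5]
gripper_width: 0.509
```

Emit:
{"method": "send_rows", "body": {
  "commands": [
    {"slide": [0.1,0,0],"delta_rot": [0,0,0]},
    {"slide": [0.05,0,0],"delta_rot": [0,0,0]},
    {"slide": [0,0,0],"delta_rot": [0,0,0]}
  ]
}}

```text
time_s: 22.05
tool_pos: [0.5182, 0.1403, 0.0288]
eef_rot: [0.678, -0.202, 0.678, 0.201]
wrist_force: [-3.3, -0.5, 4.6]
gripper_width: 0.509
```

```bash
python3 - <<'E'
from h import *
print(read_state()["tool_pos"],read_state()["wrist_force"])
s=snap("wrist","w23.png"); crop(s,150,130,370,300,3.6,"w23a.png")
E
```

```text
[0.51819267 0.14031255 0.02881297] [-3.33896638 -0.46577566  4.61698493]
```

View pics/w23a.png

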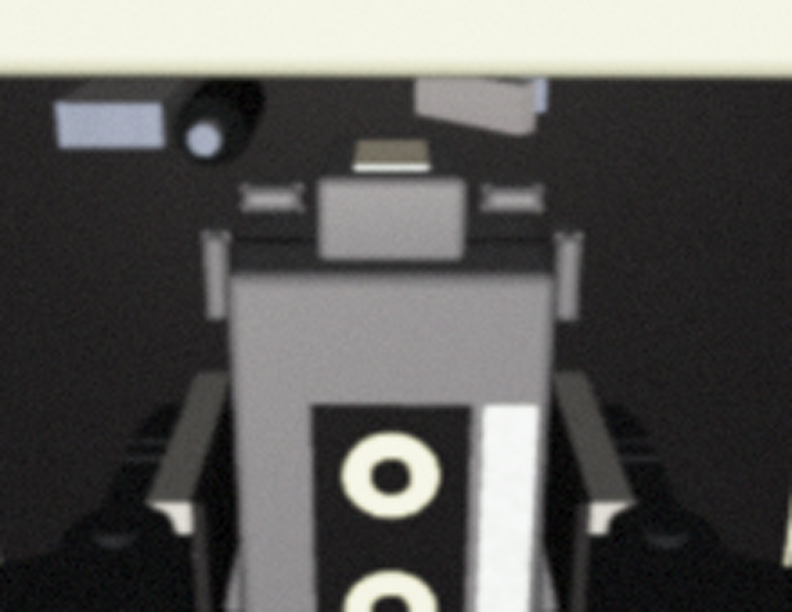

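Contact with the deck (4.6 N up) at the expected height, centred between the ribs. Release and rise.

Emit:
{"method": "send_rows", "body": {
  "commands": [
    {"slide": [0,0,0],"delta_rot": [0,0,0]},
    {"slide": [0,0,0],"delta_rot": [0,0,0]},
    {"slide": [0,0,0],"delta_rot": [0,0,0]},
    {"slide": [0,0,0],"delta_rot": [0,0,0]}
  ],
  "fingers": 6.5
}}

```text
time_s: 22.43
tool_pos: [0.518, 0.1403, 0.0273]
eef_rot: [0.678, -0.201, 0.678, 0.202]
wrist_force: [-0.6, 0.1, -0.2]
gripper_width: 0.762
```

Emit:
{"method": "send_rows", "body": {
  "commands": [
    {"slide": [-1,0,0],"delta_rot": [0,0,0]},
    {"slide": [-2.5,0,0],"delta_rot": [0,0,0]},
    {"slide": [-3,0,0],"delta_rot": [0,0,0]},
    {"slide": [-3,0,-1],"delta_rot": [0,0,0]},
    {"slide": [-3,0,-2],"delta_rot": [0,0,0]},
    {"slide": [-2,0,-1],"delta_rot": [0,0,0]},
    {"slide": [0,0,0],"delta_rot": [0,0,0]},
    {"slide": [0,0,0],"delta_rot": [0,0,0]}
  ],
  "fingers": 6.5
}}

```text
time_s: 23.1
tool_pos: [0.486, 0.1184, 0.1752]
eef_rot: [0.68, -0.202, 0.676, 0.201]
wrist_force: [-0.1, -0.5, -0.7]
gripper_width: 0.759
```

```bash
python3 - <<'E'
from h import *
print(read_state()["tool_pos"],read_state()["wrist_force"])
s=snap("wrist","w24.png"); crop(s,160,120,360,310,4,"w24a.png")
s=snap("scene","s24.png"); crop(s,225,70,385,230,5,"s24a.png")
E
```

```text
[0.48599061 0.11844146 0.17522833] [-0.07766996 -0.51873837 -0.72771316]
```

View pics/w24a.png

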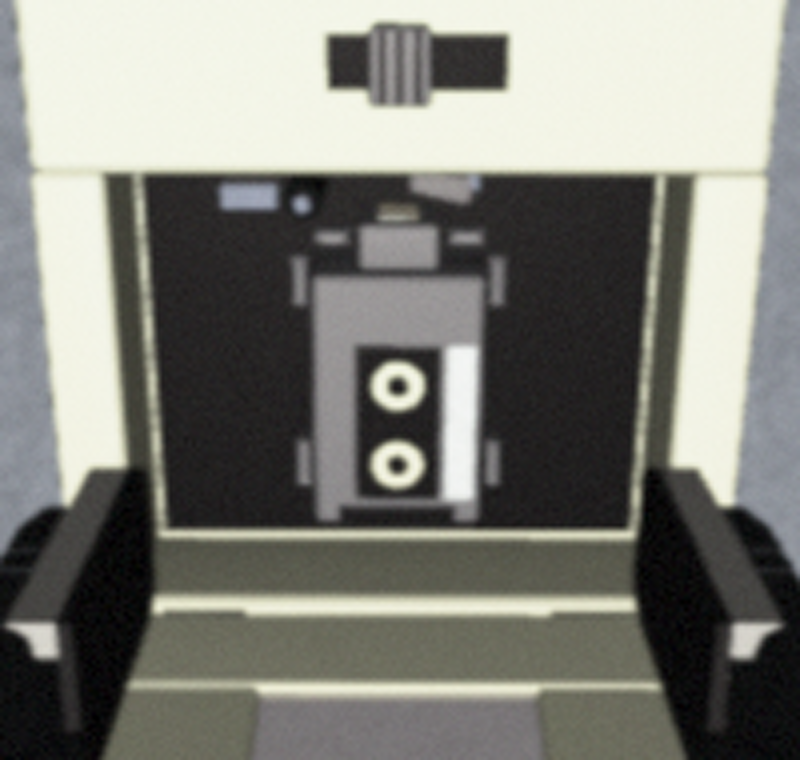

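View pics/s24a.png

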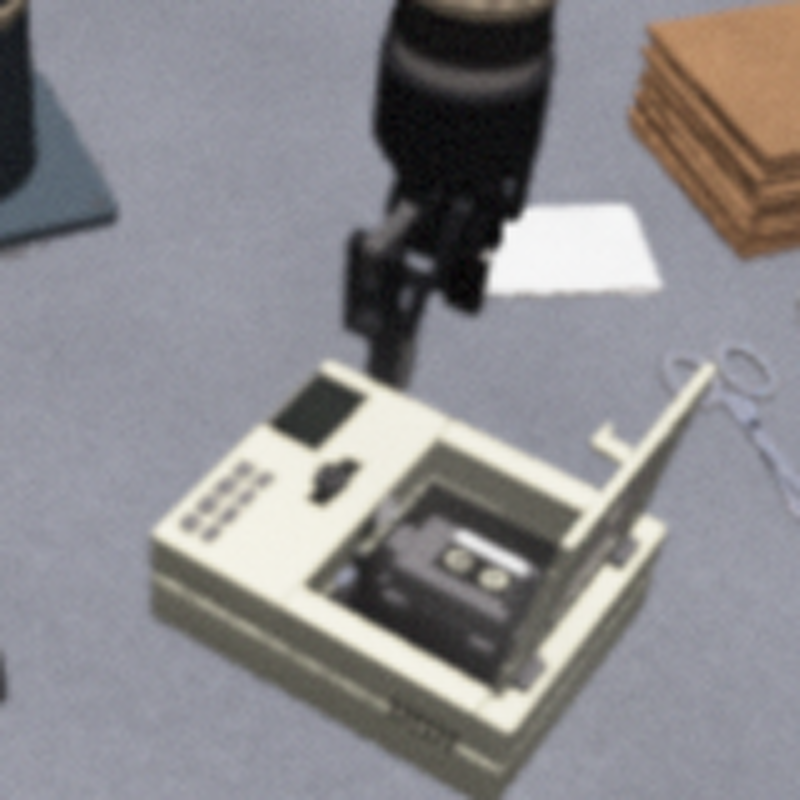

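```bash
python3 - <<'E'
from h import *
plan(p2w([.118,0,.25]),PR[2])
print(p2w([.118,0,.25]))
E
```

```text
slide in cur axes [-7.81 -0.02 16.03] in final axes [-7.800e+00 -1.000e-02  1.603e+01] rot [ 0.07 -0.02 -0.02]
[0.61891546 0.20584075 0.25      ]
```

Emit:
{"method": "send_rows", "body": {
  "commands": [
    {"slide": [-2.5,0,0],"delta_rot": [0,0,0]},
    {"slide": [-3,0,0],"delta_rot": [0,0,0]},
    {"slide": [-2.3,0,1.5],"delta_rot": [0,0,0]},
    {"slide": [0,0,3],"delta_rot": [0,0,0]},
    {"slide": [0,0,3.5],"delta_rot": [0,0,0]},
    {"slide": [0,0,3.5],"delta_rot": [0,0,0]},
    {"slide": [0,0,3],"delta_rot": [0,0,0]},
    {"slide": [0,0,1.5],"delta_rot": [0,0,0]},
    {"slide": [0,0,0],"delta_rot": [0,0,0]},
    {"slide": [0,0,0],"delta_rot": [0,0,0]}
  ],
  "fingers": 0
}}

```text
time_s: 24.03
tool_pos: [0.6182, 0.2062, 0.247]
eef_rot: [0.676, -0.202, 0.68, 0.202]
wrist_force: [-0.2, -0.3, -0.1]
gripper_width: -0.001
```

```bash
python3 - <<'E'
from h import *
S=read_state();print(S["tool_pos"],S["wrist_force"],np.degrees(S["q"]).round(1))
plan(p2w([.118,0,.165]),PR[2])
s=snap("wrist","w25.png")
s=snap("scene","s25.png"); crop(s,225,20,405,200,4.4,"s25a.png")
E
```

```text
[0.61815426 0.2061737  0.24696243] [-0.241854   -0.34074726 -0.09025324] [ 12.6  24.6  36.2 101.9  -0.  -20.6]
slide in cur axes [ 8.2  -0.09  0.09] in final axes [ 8.2  -0.07  0.05] rot [ 0.12 -0.32 -0.11]
```

View pics/w25.png

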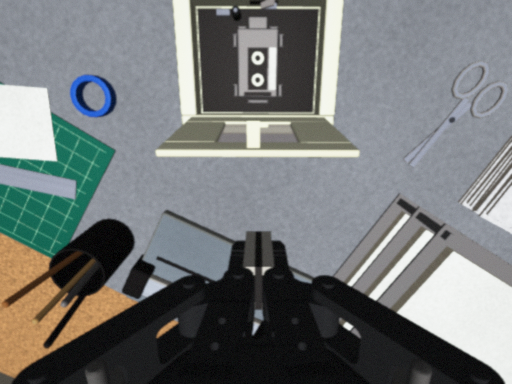

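View pics/s25a.png

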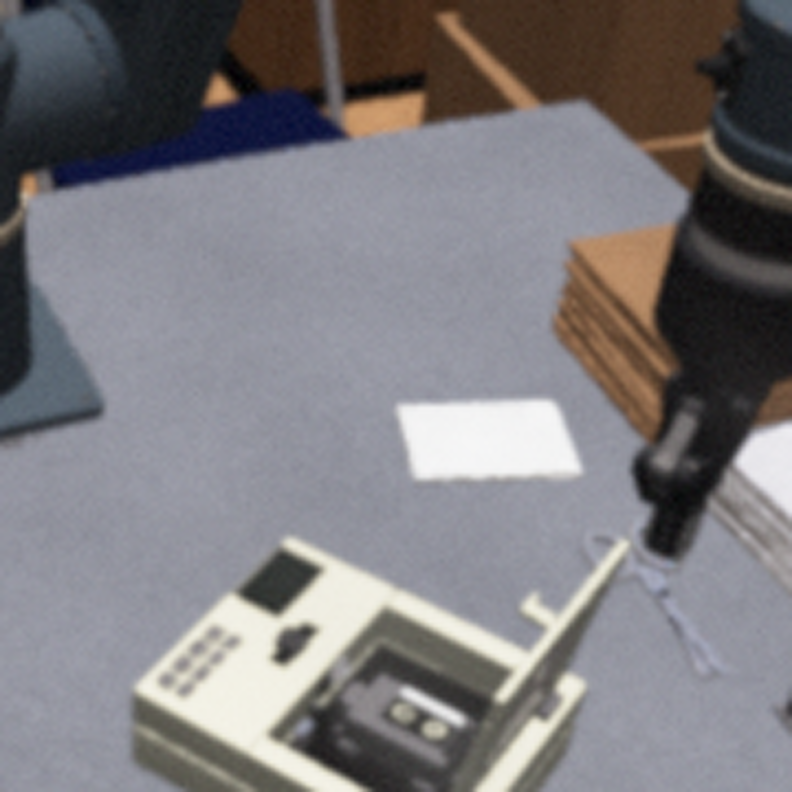

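Emit:
{"method": "send_rows", "body": {
  "commands": [
    {"slide": [2,0,0],"delta_rot": [0,0,0]},
    {"slide": [3,0,0],"delta_rot": [0,0,0]},
    {"slide": [2.4,0,0],"delta_rot": [0,0,0]},
    {"slide": [0.6,0,0],"delta_rot": [0,0,0]},
    {"slide": [0,0,0],"delta_rot": [0,0,0]},
    {"slide": [0,0,0],"delta_rot": [0,0,0]}
  ]
}}

```text
time_s: 24.63
tool_pos: [0.6182, 0.2054, 0.1717]
eef_rot: [0.678, -0.201, 0.678, 0.201]
wrist_force: [-0.2, 0.3, 0.7]
gripper_width: 0.001
```

```bash
cat > path.py <<'E'
from h import *
S=read_state();q=place([S["tool_pos"]-[PR[0],PR[1],0]],0,0,-PR[2])[0];print(q,S["wrist_force"])
prev=None
for th in np.arange(1.7,-.01,-.1):
    r=.108+.012*(1-th/1.7)
    x=.063-r*np.cos(th)+.003*np.sin(th)+.011; z=.0785+r*np.sin(th)+.003*np.cos(th)-.020
    print(round(th,2),round(x,4),round(z,4), None if prev is None else [round((prev[1]-z)*100,2),round((x-prev[0])*100,2)]); prev=(x,z)
E
python3 path.py; python3 -c "
from h import *
s=snap('scene','s26.png'); crop(s,225,20,405,200,4.4,'s26a.png')"
```

```text
[1.17180366e-01 5.25211451e-05 1.71703084e-01] [-0.15503263  0.28006101  0.67270549]
1.7 0.0909 0.1652 None
1.6 0.0802 0.1671 [np.float64(-0.19), np.float64(-1.07)]
1.5 0.0693 0.1678 [np.float64(-0.08), np.float64(-1.09)]
1.4 0.0582 0.1675 [np.float64(0.03), np.float64(-1.1)]
1.3 0.0472 0.1661 [np.float64(0.14), np.float64(-1.1)]
1.2 0.0364 0.1635 [np.float64(0.26), np.float64(-1.09)]
1.1 0.0258 0.1599 [np.float64(0.37), np.float64(-1.06)]
1.0 0.0155 0.1552 [np.float64(0.47), np.float64(-1.03)]
0.9 0.0057 0.1494 [np.float64(0.58), np.float64(-0.98)]
0.8 -0.0035 0.1426 [np.float64(0.68), np.float64(-0.92)]
0.7 -0.0121 0.1349 [np.float64(0.77), np.float64(-0.86)]
0.6 -0.0199 0.1263 [np.float64(0.86), np.float64(-0.78)]
0.5 -0.0268 0.117 [np.float64(0.94), np.float64(-0.69)]
0.4 -0.0328 0.1069 [np.float64(1.01), np.float64(-0.6)]
0.3 -0.0377 0.0962 [np.float64(1.07), np.float64(-0.5)]
0.2 -0.0416 0.085 [np.float64(1.12), np.float64(-0.39)]
0.1 -0.0444 0.0734 [np.float64(1.16), np.float64(-0.28)]
-0.0 -0.046 0.0615 [np.float64(1.19), np.float64(-0.16)]
```

View pics/s26a.png

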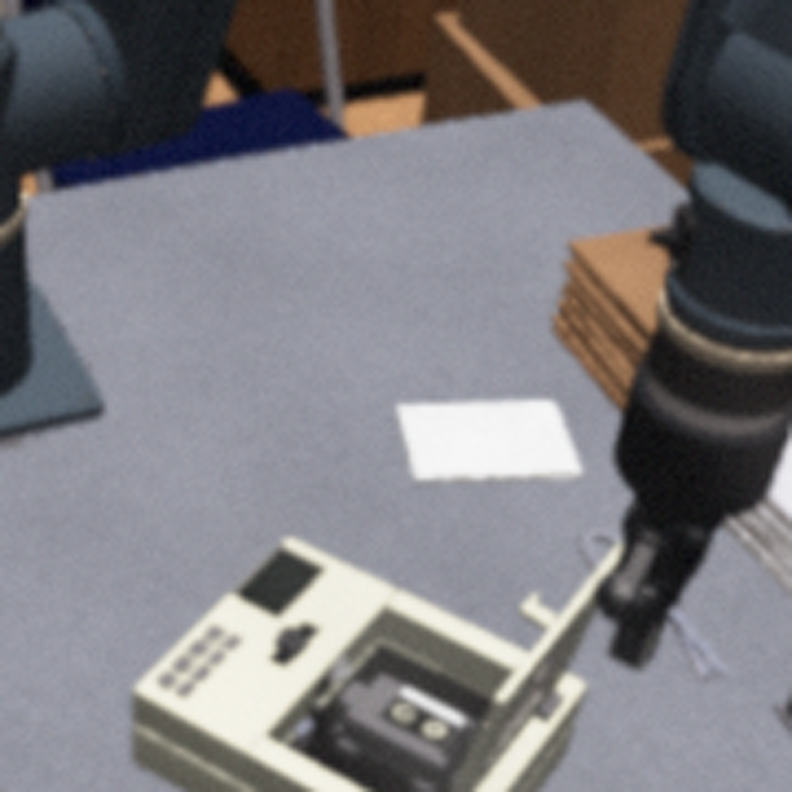

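```bash
python3 - <<'E'
from h import *
s=load("s26.png");T=tool()
for x in (0,-.01,-.02,-.03):
  P=[(T@[x,0,z,1])[:3] for z in(-.011,0,.011)]
  print(x,((proj(s,P)-[225,20]+.5)*4.4-.5).round(0).tolist())
H=[p2w([.063-.126*np.cos(1.7),y,.0785+.126*np.sin(1.7)]) for y in(-.076,0,.076)]
print(((proj(s,H)-[225,20]+.5)*4.4-.5).round(0))
E
```

```text
0 [[603.0, 679.0], [621.0, 688.0], [640.0, 698.0]]
-0.01 [[607.0, 667.0], [626.0, 676.0], [644.0, 685.0]]
-0.02 [[611.0, 654.0], [630.0, 663.0], [649.0, 672.0]]
-0.03 [[615.0, 641.0], [634.0, 650.0], [653.0, 659.0]]
[[501. 701.]
 [569. 617.]
 [629. 540.]]
```

Emit:
{"method": "send_rows", "body": {
  "commands": [
    {"slide": [0.2,0,-1],"delta_rot": [0,0,0]},
    {"slide": [0.2,0,-1],"delta_rot": [0,0,0]},
    {"slide": [0,0,-1],"delta_rot": [0,0,0]},
    {"slide": [0,0,-1],"delta_rot": [0,0,0]},
    {"slide": [0,0,-1.1],"delta_rot": [0,0,0]},
    {"slide": [0,0,-1.1],"delta_rot": [0,0,0]},
    {"slide": [0.2,0,-1.1],"delta_rot": [0,0,0]},
    {"slide": [0.3,0,-1.1],"delta_rot": [0,0,0]},
    {"slide": [0.4,0,-1.0],"delta_rot": [0,0,0]},
    {"slide": [0,0,0],"delta_rot": [0,0,0]}
  ]
}}

```text
time_s: 25.52
tool_pos: [0.5401, 0.1541, 0.1604]
eef_rot: [0.679, -0.202, 0.677, 0.201]
wrist_force: [0.4, 0.3, 0.8]
gripper_width: -0.001
```

```bash
python3 path.py | head -1; python3 -c "
from h import *
s=snap('scene','s27.png'); crop(s,225,20,405,200,4.4,'s27a.png')"
```

```text
[ 0.02373427 -0.0004647   0.16036878] [0.37894148 0.27657516 0.83801332]
```

View pics/s27a.png

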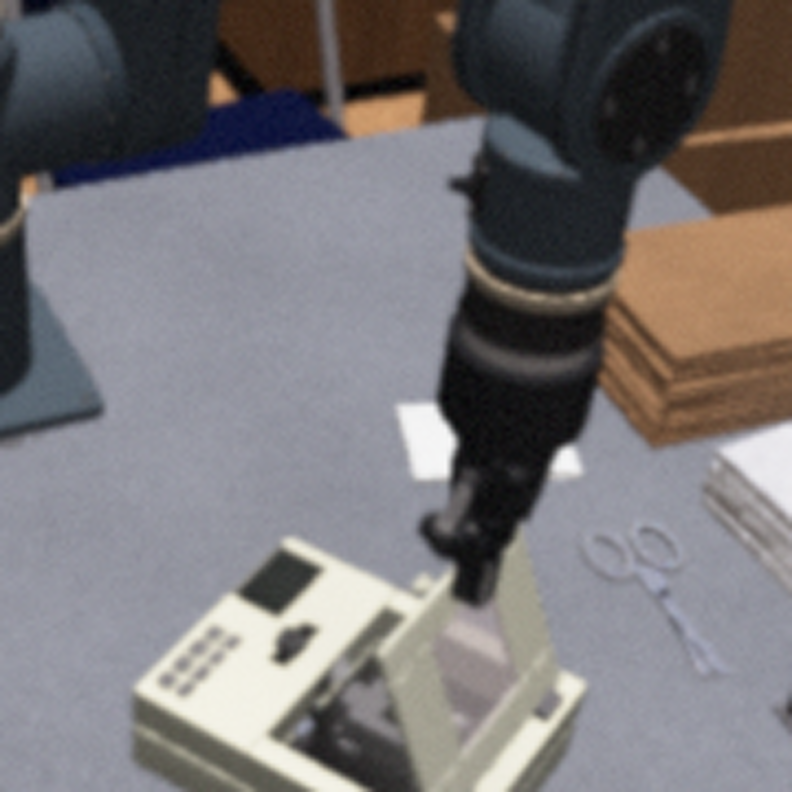

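Emit:
{"method": "send_rows", "body": {
  "commands": [
    {"slide": [0.4,0,-1.0],"delta_rot": [0,0,0]},
    {"slide": [0.5,0,-1.0],"delta_rot": [0,0,0]},
    {"slide": [0.6,0,-1.0],"delta_rot": [0,0,0]},
    {"slide": [0.7,0,-0.9],"delta_rot": [0,0,0]},
    {"slide": [0.8,0,-0.8],"delta_rot": [0,0,0]},
    {"slide": [0.9,0,-0.7],"delta_rot": [0,0,0]},
    {"slide": [1.0,0,-0.6],"delta_rot": [0,0,0]},
    {"slide": [1.0,0,-0.5],"delta_rot": [0,0,0]},
    {"slide": [1.1,0,-0.3],"delta_rot": [0,0,0]},
    {"slide": [0.5,0,0],"delta_rot": [0,0,0]},
    {"slide": [0,0,0],"delta_rot": [0,0,0]},
    {"slide": [0,0,0],"delta_rot": [0,0,0]}
  ]
}}

```text
time_s: 26.57
tool_pos: [0.4839, 0.1176, 0.0835]
eef_rot: [0.678, -0.202, 0.677, 0.201]
wrist_force: [-0.6, 0.6, 1.9]
gripper_width: -0.002
```

```bash
python3 path.py | head -1; python3 -c "
from h import *
s=snap('scene','s28.png'); crop(s,225,70,405,250,4.4,'s28a.png')"
```

```text
[-0.04331984 -0.00036612  0.08349952] [-0.56306498  0.63829638  1.8676676 ]
```

View pics/s28a.png

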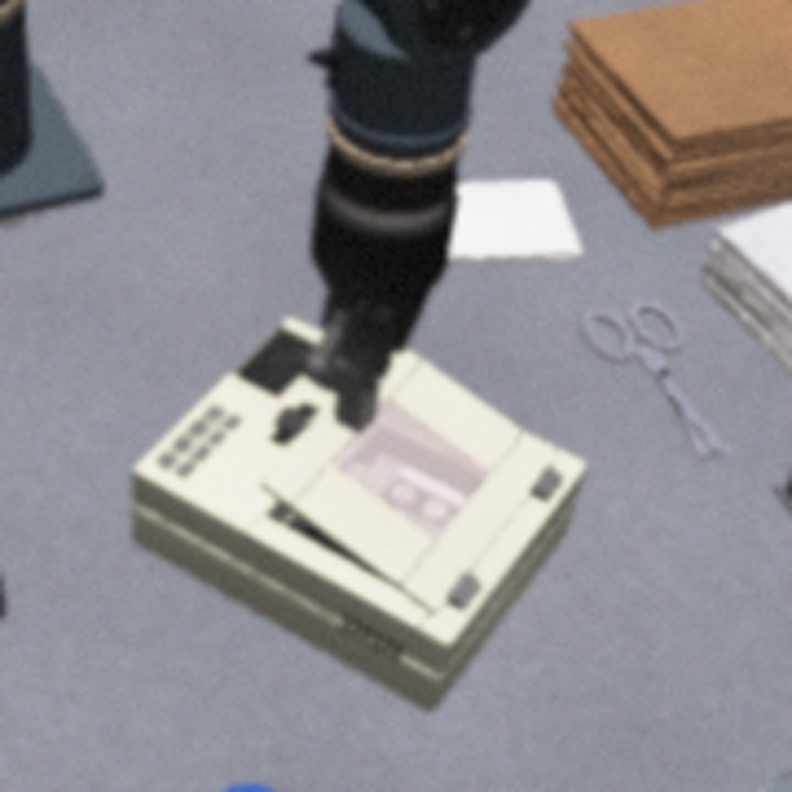

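Nearly shut. Press on in small steps.

Emit:
{"method": "send_rows", "body": {
  "commands": [
    {"slide": [0.5,0,-0.2],"delta_rot": [0,0,0]},
    {"slide": [0.4,0,0],"delta_rot": [0,0,0]},
    {"slide": [0.3,0,0],"delta_rot": [0,0,0]},
    {"slide": [0.3,0,0],"delta_rot": [0,0,0]},
    {"slide": [0,0,0],"delta_rot": [0,0,0]}
  ]
}}

```text
time_s: 27.03
tool_pos: [0.4813, 0.116, 0.0672]
eef_rot: [0.678, -0.202, 0.678, 0.201]
wrist_force: [1.1, -0.7, 1.5]
gripper_width: -0.002
```

Emit:
{"method": "send_rows", "body": {
  "commands": [
    {"slide": [0.2,0,0],"delta_rot": [0,0,0]},
    {"slide": [0.2,0,0],"delta_rot": [0,0,0]},
    {"slide": [0.1,0,0],"delta_rot": [0,0,0]},
    {"slide": [0,0,0],"delta_rot": [0,0,0]}
  ]
}}

```text
time_s: 27.37
tool_pos: [0.481, 0.1164, 0.0622]
eef_rot: [0.678, -0.201, 0.678, 0.202]
wrist_force: [0.5, -1.1, 3.1]
gripper_width: 0.001
```

```bash
python3 path.py | head -1; python3 -c "
from h import *
s=snap('scene','s29.png'); crop(s,225,70,405,250,4.4,'s29a.png')"
```

```text
[-0.04638009  0.00022826  0.06220419] [ 0.46893055 -1.14147433  3.1199997 ]
```

View pics/s29a.png

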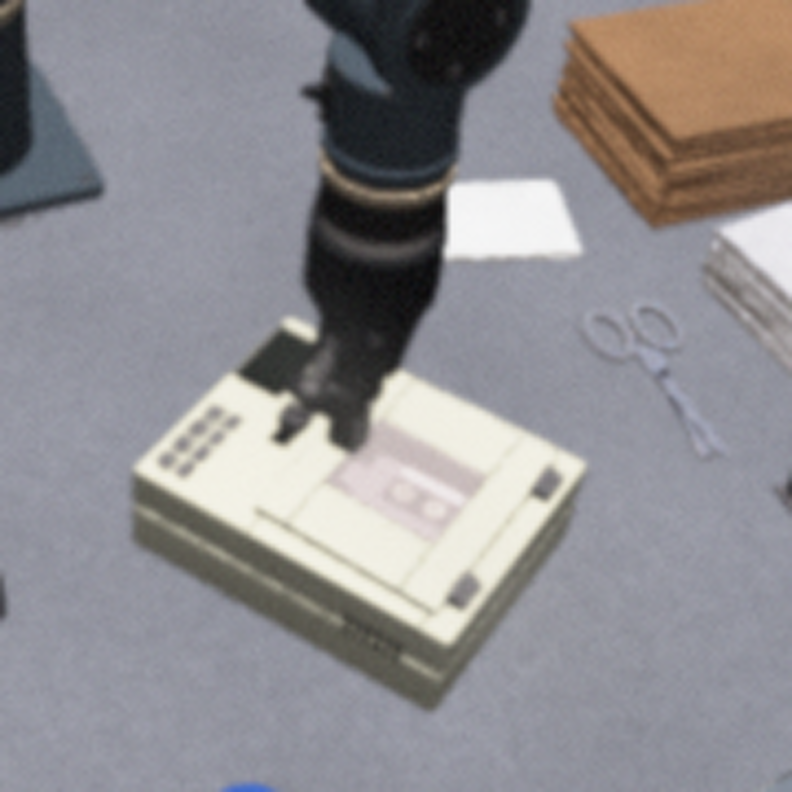

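Emit:
{"method": "send_rows", "body": {
  "commands": [
    {"slide": [0.1,0,0],"delta_rot": [0,0,0]},
    {"slide": [0.1,0,0],"delta_rot": [0,0,0]},
    {"slide": [0,0,0],"delta_rot": [0,0,0]}
  ]
}}

```text
time_s: 27.67
tool_pos: [0.4809, 0.1164, 0.0598]
eef_rot: [0.678, -0.201, 0.678, 0.202]
wrist_force: [0.4, 0.3, 0.1]
gripper_width: 0.0
```

Emit:
{"method": "send_rows", "body": {
  "commands": [
    {"slide": [0.1,0,0],"delta_rot": [0,0,0]},
    {"slide": [0.1,0,0],"delta_rot": [0,0,0]},
    {"slide": [0,0,0],"delta_rot": [0,0,0]}
  ]
}}

```text
time_s: 27.92
tool_pos: [0.481, 0.1163, 0.0581]
eef_rot: [0.678, -0.201, 0.678, 0.202]
wrist_force: [0.1, 0.3, 0.5]
gripper_width: 0.002
```

Emit:
{"method": "send_rows", "body": {
  "commands": [
    {"slide": [-1,0,0],"delta_rot": [0,0,0]},
    {"slide": [-3,0,0],"delta_rot": [0,0,0]},
    {"slide": [-3,0,-1],"delta_rot": [0,0,0]},
    {"slide": [-3,0,-2],"delta_rot": [0,0,0]},
    {"slide": [-3,0,-3],"delta_rot": [0,0,0]},
    {"slide": [-1,0,-3],"delta_rot": [0,0,0]},
    {"slide": [0,0,0],"delta_rot": [0,0,0]},
    {"slide": [0,0,0],"delta_rot": [0,0,0]},
    {"slide": [0,0,0],"delta_rot": [0,0,0]}
  ]
}}

```text
time_s: 28.67
tool_pos: [0.4067, 0.0675, 0.1982]
eef_rot: [0.678, -0.201, 0.677, 0.201]
wrist_force: [0.1, 0.4, -1.3]
gripper_width: -0.001
```

```bash
python3 -c "
from h import *
s=snap('scene','s30.png'); crop(s,180,100,380,250,4,'s30a.png')
s=snap('wrist','w30.png'); s=snap('top','t30.png')
print(read_state()['tool_pos'],read_state()['time_s'])"
```

```text
[0.40621218 0.06773786 0.196751  ] 28.8167
```

View pics/s30.png

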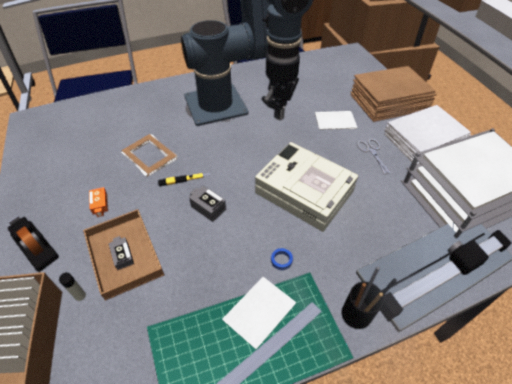

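View pics/s30a.png

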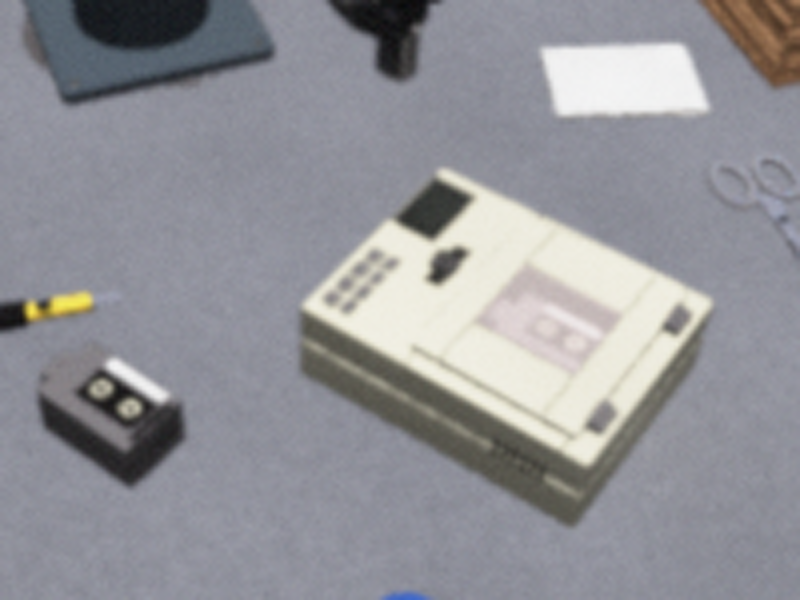

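View pics/w30.png

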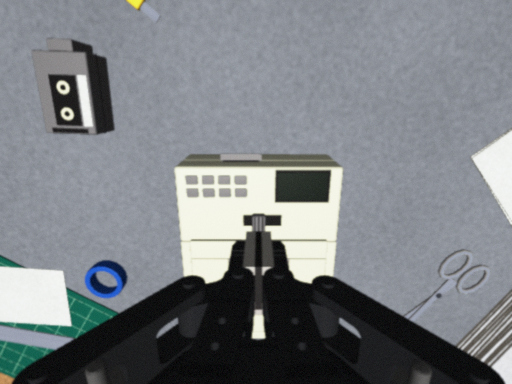

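View pics/t30.png

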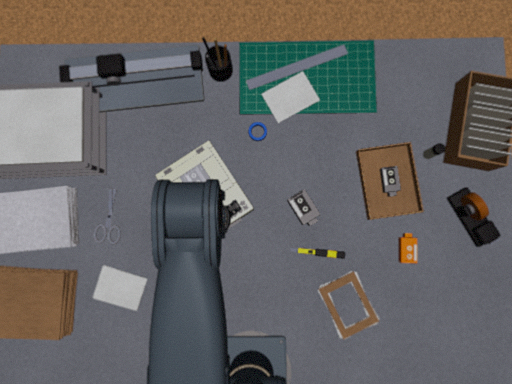

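```bash
python3 -c "
from h import *
a=load('s1.png')['img'].astype(int);b=snap('scene','s31.png')['img'].astype(int)
d=np.abs(a-b)[150:225,255:360].mean(2); print(d.mean(),d.max())
print(close_job())"
```

```text
2.079322751322751 10.333333333333334
the job is handed in; nothing more can be done
None
```

The job is done and handed in, with about 29 s of the 72 s used. I pushed the latch left and the cover sprang open. The spent cassette went into the tray. I laid the fresh one (the smaller grey one) in the bay, nose to the keypad, and pushed the cover shut.

**Last checks**
- **Cover:** the pressing force fell from about 3 N to 0 as the latch caught. The cover was still shut about 0.9 s after I raised the tool. The printer in the scene camera matches the starting picture, with a mean difference of 2 grey levels, which is about noise.
- **Fresh cassette:** I set it down with about 4.6 N of contact, at the height where the old one had sat. With the cover still open it lay centred between the ribs, same as the old one.
- **Spent cassette and surroundings:** it lies flat in the tray. The wide cassette, tape roll, knife and scissors look unmoved.

**What disagreed**
- **Fingertips:** they sit roughly 20 mm short of the reported tool tip. My first pass at the latch went over the knob without touching it, so I lowered the tool and repeated it. I allowed for the gap in every later move.
- **Tray:** I let the spent cassette go about 1 cm above the tray floor instead of just above it.
- **Cover opening:** the gripper body may have come within a millimetre or so of the rising cover. I saw no force from it, and the cover opened fully.

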